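# Make up a pack of turning blanks by weight

### The job

Make up one pack of turning blanks by weight on the spring scale. First clear the steel guide bar that was left in the pan and lay it down clear of the scale; then tip every thick square that stands on end over onto its side on the cork board, pushing it high up so that the board's edge stops its foot (never lift one while it stands upright), and lay it flat in the pan. Top up with as many of the thin strips as it takes for the pointer to come to rest between the two prongs of the brass gate, without shifting the gate, the tape measure or the small offcut.

Things in the scene. Friction and masses are not known exactly. Their poses are not given: they have to be found in the camera images.
- cork_board: Cork-faced board screwed to the bench, 250 (x) by 200 (y) by 15 mm. Origin: centre of its underside, on the bench top; z up. The squares stand on the bench along its +y edge (y = +100 mm), the low stop. Pushed high towards the board's -y, a square falls over that edge and lies on the cork, its length along y. The strips lie on the bench beyond the -y edge, parallel to it.
- square_1_mid (a point): Centre of a thick turning square, a pale wood block 50 x 50 x 150 mm with waxed ends, 171 to 189 g, standing on end at the start. z axis along its 150 mm length, x and y square to its side faces. All the squares are alike. May be absent.
- square_2_mid (a point): Centre of a thick turning square, a pale wood block 50 x 50 x 150 mm with waxed ends, 171 to 189 g, standing on end at the start. z axis along its 150 mm length, x and y square to its side faces. May be absent.
- square_3_mid (a point): Centre of a thick turning square, a pale wood block 50 x 50 x 150 mm with waxed ends, 171 to 189 g, standing on end at the start. z axis along its 150 mm length, x and y square to its side faces. May be absent.
- strip_1_mid (a point): Centre of a thin strip of dense dark red wood, 24 x 140 x 20 mm, 85 to 95 g, lying on the bench. y axis along its length, z up. The three strips are alike.
- strip_2_mid (a point): Centre of a thin strip of dense dark red wood, 24 x 140 x 20 mm, 85 to 95 g, lying on the bench. y axis along its length, z up.
- strip_3_mid (a point): Centre of a thin strip of dense dark red wood, 24 x 140 x 20 mm, 85 to 95 g, lying on the bench. y axis along its length, z up.
- pan_mid (a point): Centre of the upper face of the scale pan's floor. The pan is a flat steel tray 235 mm (x) by 200 mm (y) with a lip 8 mm high, z up; it goes straight down with the load and does not tilt or turn. Empty, its floor is 100 mm above the bench. The scale's column stands beside its +y edge, 150 mm from the centre, 215 mm high, 52 mm wide.
- pan (a joint): How far the pan has gone down, m: 0 empty, 5.0 mm for each 100 g, bottom stop at 55 mm (spring 196 N/m, settles within a second).
- pointer_tip (a point): Tip of the pointer carried by the pan, a dark steel blade 2 mm thick, in front of the column, 88 mm above the pan's floor; it goes down with the pan.
- gate_mid (a point): Middle of the brass gate on the column: half-way between its two level prongs, which are 9 mm apart. It stands still; the pack is right when the pointer's tip is level with it.
- guide_bar_mid (a point): Centre of a drilled steel guide bar, 34 x 150 x 12 mm, 220 g, that lies flat in the pan at the start. y axis along its 150 mm length, z up.
- tape_measure: Yellow tape measure, 66 x 83 x 36 mm, origin at the centre of its underside; a bystander.
- offcut: Small pale maple offcut, 40 x 50 x 26 mm, origin at the centre of its underside; a bystander.

How it is judged:
On the way, in this order (a step that is already met when the one before it is completed fails the run):
1. the guide bar is out of the pan, on the bench or the board (horizontal distance between guide_bar_mid and pan_mid above 0.15 m and height (world z) of guide_bar_mid between 0 and 0.06 m), for 0.2 s.
2. one of the thick squares has been tipped over and lies on its side on the cork board (((x of square_1_mid in the frame of cork_board between -0.14 and 0.14 m and y of square_1_mid in the frame of cork_board between -0.12 and 0.12 m and z of square_1_mid in the frame of cork_board between 0.02 and 0.06 m and angle between square_1_mid's own z axis and vertical between 1.3 and 1.84 rad) or (x of square_2_mid in the frame of cork_board between -0.14 and 0.14 m and y of square_2_mid in the frame of cork_board between -0.12 and 0.12 m and z of square_2_mid in the frame of cork_board between 0.02 and 0.06 m and angle between square_2_mid's own z axis and vertical between 1.3 and 1.84 rad) or (x of square_3_mid in the frame of cork_board between -0.14 and 0.14 m and y of square_3_mid in the frame of cork_board between -0.12 and 0.12 m and z of square_3_mid in the frame of cork_board between 0.02 and 0.06 m and angle between square_3_mid's own z axis and vertical between 1.3 and 1.84 rad))), for 0.2 s.
At the end, for the whole second after the job is handed in: Pan at rest, pointer tip within 4 mm of the gate's middle; every square present lies on its side in the pan; guide bar, and strips not in the pan, on bench or board, centres over 150 mm from the pan's centre (all of step 1 and z of pointer_tip in the frame of gate_mid between -0.004 and 0.004 m and velocity of joint pan between -0.01 and 0.01 m/s and x of square_1_mid in the frame of pan_mid between -0.115 and 0.115 m and y of square_1_mid in the frame of pan_mid between -0.1 and 0.1 m and z of square_1_mid in the frame of pan_mid between 0.015 and 0.1 m and angle between square_1_mid's own z axis and vertical between 1.3 and 1.84 rad and x of square_2_mid in the frame of pan_mid between -0.115 and 0.115 m and y of square_2_mid in the frame of pan_mid between -0.1 and 0.1 m and z of square_2_mid in the frame of pan_mid between 0.015 and 0.1 m and angle between square_2_mid's own z axis and vertical between 1.3 and 1.84 rad and x of square_3_mid in the frame of pan_mid between -0.115 and 0.115 m and y of square_3_mid in the frame of pan_mid between -0.1 and 0.1 m and z of square_3_mid in the frame of pan_mid between 0.015 and 0.1 m and angle between square_3_mid's own z axis and vertical between 1.3 and 1.84 rad and ((x of strip_1_mid in the frame of pan_mid between -0.115 and 0.115 m and y of strip_1_mid in the frame of pan_mid between -0.1 and 0.1 m and z of strip_1_mid in the frame of pan_mid between 0.004 and 0.12 m) or (horizontal distance between strip_1_mid and pan_mid above 0.15 m and height (world z) of strip_1_mid between 0 and 0.06 m)) and ((x of strip_2_mid in the frame of pan_mid between -0.115 and 0.115 m and y of strip_2_mid in the frame of pan_mid between -0.1 and 0.1 m and z of strip_2_mid in the frame of pan_mid between 0.004 and 0.12 m) or (horizontal distance between strip_2_mid and pan_mid above 0.15 m and height (world z) of strip_2_mid between 0 and 0.06 m)) and ((x of strip_3_mid in the frame of pan_mid between -0.115 and 0.115 m and y of strip_3_mid in the frame of pan_mid between -0.1 and 0.1 m and z of strip_3_mid in the frame of pan_mid between 0.004 and 0.12 m) or (horizontal distance between strip_3_mid and pan_mid above 0.15 m and height (world z) of strip_3_mid between 0 and 0.06 m))); the robot touches nothing.
It fails at once if a square is lifted while it stands upright ((angle between square_1_mid's own z axis and vertical below 0.35 rad and height (world z) of square_1_mid above 0.11 m) or (angle between square_2_mid's own z axis and vertical below 0.35 rad and height (world z) of square_2_mid above 0.11 m) or (angle between square_3_mid's own z axis and vertical below 0.35 rad and height (world z) of square_3_mid above 0.11 m)).
It fails at once if the gate is moved from its setting (distance of gate_mid from where it was at the start of the episode above 0.004 m).
It fails at once if the tape measure or the offcut is shifted more than 3 cm (distance of any of offcut, tape_measure from where it was at the start of the episode above 0.03 m).
Of square_1, square_2, square_3 only 2 to 3 are there at a start; the rules pass over those that are not, and their reading is None.
At some moment in a run one of strip_1, strip_2, strip_3 may be knocked a few centimetres aside while the robot is not near it.
Once in a run the grip may slacken for a moment while it holds something.
It also fails if it takes over 208 s, if anything falls off the work surface, if the arm or the gripper's body presses on something with over 40 N, if the wrist force passes 120 N, or if a joint passes its speed limit or range.

### The arm

A 7-joint arm with a two-finger parallel gripper is mounted at the origin on a cart in front of the work surface, level with it; the furniture and walls round the work are solid. World frame = base frame: x ahead of the robot, y to its left, z up, the work surface at z = 0. Lengths are in m, angles in rad, forces in N, time in s.
With the tool pointing down it reaches from about 0.35 to 0.9 m from the base axis. Payload 8.1 kg.
Tool frame: the origin (TCP) lies midway between the tips of the shut fingers; the grasp point (between the pads) lies 19 mm behind it; z points along the fingers, y is the line along which they close (so a half turn about z gives the same grasp; the last joint's range is limited). The gripper opens to 92 mm and grips with 3 to 60 N. Pads are 19 mm wide; open, the fingers measure 130 mm over their backs; the gripper's body (75 mm by 190 mm) begins 47 mm behind the grasp point.
Start: joints at [1.117, 0.434, 0.025, 1.573, -0.012, 1.134, -0.075], TCP at [0.215, -0.587, 0.227] pointing down, gripper open.
Joint ranges: [-2.62, 2.62], [-0.44, 2.09], [-1.27, 1.32], [0.08, 2.57], [-1.32, 4.46], [0.12, 2], [-2.74, 2.74]. Speed limits (rad/s): [2.22, 2.22, 3.01, 3.01, 3.14, 3.14, 3.14].

### API

Orientations are given as a unit quaternion [w, x, y, z].
In Python, from cell import sense, capture, ticket gives the robot as it stands.
- The arm moves only by the tool move_arm, never from a script. Its argument "series" is a list of rows, each a list of 7 numbers: the turn, a rotation vector about the tool's x, y, z in units of 45 degrees (1.0 is 45 degrees), then the shift along the tool's x, y, z in units of 0.8 m (1.0 is 0.8 m), then the opening, from 0 (shut) to 1 (fully open). In form: [[rx, ry, rz, x, y, z, gripper], ...]. A call has 1 to 12 rows; each row is the pose to reach, as a shift and turn from the pose commanded when the call began, along the tool's axes at that moment; what a row does not reach only later rows make up. A row lasts 1/10 s, in which the tool goes at most 50 mm and 8.59 degrees, less where a joint would pass 70% of its speed; a pose out of reach is approached as far as the arm can. A call with a number of a shift or a turn outside -1 to 1 is refused whole. A call with a gripper value outside its range is refused whole. The fingers move at their own pace and stop on an object; "newtons" is the grip in N (left out, the last holds). Time passes only in rows, so rows that repeat a pose let the fingers close. It gives the time, the measured TCP pose, the force, the opening and the grip force at its end, in the units of the state.
- sense(): the state, without advancing time (a new reading comes with each control period).
- capture(name): name is "side" or "top" or "wrist"; returns a dict with "pixels" (420x560x3 uint8, blue, green, red), "intrinsics" (3x3 intrinsics, pixels), "D" ([k1, k2, p1, p2, k3] as OpenCV has them; the pictures are not rectified), "R" (3x3) and "t" (3): a world point X has camera coordinates R X + t; the wrist camera has in their place "hand_eye" (4x4, takes a point from camera to tool coordinates, whose origin is the TCP and whose axes are the flange's). Camera axes: x right, y down, z forward; pixel columns grow to the right and rows downward; lengths in m; the calibration is good to about 2 mm. A picture is of the moment at which its call begins: read the wrist's pose just before it. There is no depth.
- ticket.close_job(): hands the job in; it is judged then, once.
The state is a dict: "clock": time; "joint_positions": joint angles; "joint_velocities": joint speeds; "joint_torque": joint torques, N m; "ee_pos": TCP position; "ee_rot": TCP orientation; "force": force on the tool from outside, world axes, zero at the start; "wrist_torque": the same for the moment, N m; "width": opening from 0.0 (shut) to 1.0 (fully open); "grip_force": force on a finger pad.
Only numpy, scipy, OpenCV 4.12 (cv2) and the standard library are available. Lean on these libraries where they do the work, as an engineer would, in place of code of your own. Each camera call takes 0.05 s, during which the arm holds its last target. There are 200 camera calls.

## Working session

There is one attempt and no reset: what is moved stays moved. The work goes in short steps, Python scripts to look and compute and a tool call to move; the robot and the scene stay as the last step left them, time stands still between calls to the robot, and variables do not carry over. Pictures are saved under pics/ and viewed, at most 14 in all, crops included, and the job is handed in when it is done.

Besides the shell and the picture viewer there is one more tool, called after "Call:" as name(argument=value, ...) on one line, values as JSON. move_arm: Moves the arm, as the interface text tells. Shifts and turns lie within -1 to 1; 1 stands for 0.8 m of shift or 45 degrees of turn. Its arguments: {"type":"object","properties":{"series":{"type":"array","items":{"type":"array","items":{"type":"number","minimum":-1,"maximum":1}}},"newtons":{"type":"number"}},"required":["series"]}

```bash
mkdir -p pics; ls; cat > h.py <<'E'
import numpy as np, cv2
from cell import sense, capture, ticket
from scipy.spatial.transform import Rotation as Ro
def q2R(q): return Ro.from_quat([q[1],q[2],q[3],q[0]]).as_matrix()
def grab(name):
    s=sense(); c=capture(name)
    if 'R' not in c or c['R'] is None:
        T=np.eye(4);T[:3,:3]=q2R(s['ee_rot']);T[:3,3]=s['ee_pos']
        E=np.linalg.inv(T@np.array(c['hand_eye'])); c['R']=E[:3,:3];c['t']=E[:3,3]
    c['R']=np.array(c['R']);c['t']=np.array(c['t']).ravel();c['K']=np.array(c['intrinsics']);c['D']=np.array(c['D'],float)
    c['pixels']=np.ascontiguousarray(c['pixels'])
    return c
def ray(c,uv):
    p=cv2.undistortPoints(np.array(uv,float).reshape(-1,1,2),c['K'],c['D']).reshape(-1,2)
    d=np.c_[p,np.ones(len(p))]@c['R']; return -c['R'].T@c['t'],d
def onz(c,uv,z):
    o,d=ray(c,uv); return o+d*((z-o[2])/d[:,2])[:,None]
def proj(c,X):
    return cv2.projectPoints(np.array(X,float).reshape(-1,3),cv2.Rodrigues(c['R'])[0],c['t'],c['K'],c['D'])[0].reshape(-1,2)
def tri(c1,u1,c2,u2):
    o1,d1=ray(c1,[u1]);o2,d2=ray(c2,[u2]);d1=d1[0]/np.linalg.norm(d1);d2=d2[0]/np.linalg.norm(d2)
    s=np.linalg.lstsq(np.c_[d1,-d2],o2-o1,rcond=None)[0]
    a=o1+s[0]*d1;b=o2+s[1]*d2; return (a+b)/2,np.linalg.norm(a-b)
E
python3 - <<'E'
from h import *
for n in ('top','side'):
    c=grab(n); cv2.imwrite(f'pics/{n}0.png',c['pixels']); np.savez(f'{n}0.npz',**{k:c[k] for k in('pixels','K','D','R','t')})
    print(n,-c['R'].T@c['t'],c['R'][2])
s=sense();print(s)
E
```

```text
pics
top [ 0.43946409 -0.0259728   1.32168337] [ 0.16572054 -0.01115106 -0.98610971]
side [0.49868657 0.98929972 0.78838911] [ 0.08717835 -0.83668865 -0.54069588]
{'clock': 0.1, 'joint_positions': array([ 1.11738698,  0.43516832,  0.0250006 ,  1.57398371, -0.01159739,
        1.13401805, -0.07511696]), 'joint_velocities': array([ 0.00060738, -0.00086333,  0.00104322, -0.00268893, -0.0004338 ,
        0.00097671,  0.00086302]), 'joint_torque': array([ 3.83840001e-03, -6.69129539e+01,  9.88156423e-01, -3.15142965e+01,
       -6.05621492e-02,  3.75527667e-02,  1.00137031e-04]), 'ee_pos': array([ 0.21456499, -0.58653141,  0.22602311]), 'ee_rot': array([-6.89059394e-04,  9.84665304e-01,  1.74452645e-01, -1.95323143e-04]), 'force': array([ 0.63643302, -0.23573305, -0.30580341]), 'wrist_torque': array([ 0.01072745, -0.01889416,  0.05313326]), 'grip_force': 0.0, 'width': 1.0011392149985323}
```

View pics/top0.png

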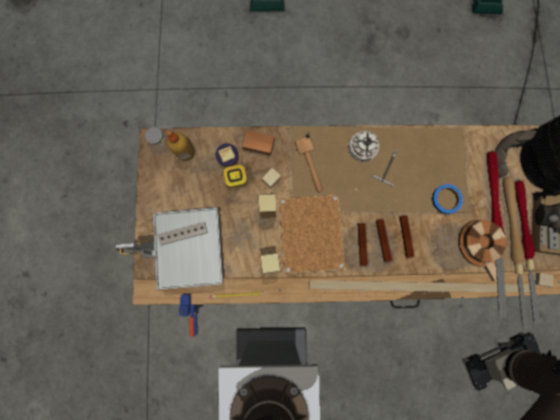

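View pics/side0.png

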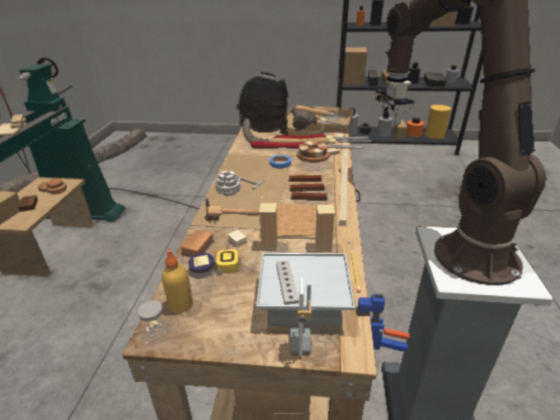

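Top view: guide bar at (184,234) in the pan (190,248); two squares standing at (267,203) and (270,262) left of the board (312,234); strips at (362,243), (383,240) and (407,236); tape (234,176), offcut (271,178). The side view shows the gate and column at about (303,315).

```bash
python3 - <<'E'
from h import *
c=dict(np.load('top0.npz')); im=c['pixels']; hsv=cv2.cvtColor(im,cv2.COLOR_BGR2HSV)
for p in [(184,234),(190,260),(267,203),(270,265),(312,234),(255,240),(362,243),(383,240),(330,180),(300,275)]:
    print(p,im[p[1],p[0]],hsv[p[1],p[0]])
# strips: dark red
m=((hsv[...,0]<12)|(hsv[...,0]>170))&(hsv[...,1]>110)&(hsv[...,2]<130)
def comps(m,z,box,amin=60):
    mm=np.zeros(m.shape,np.uint8);x0,y0,x1,y1=box;mm[y0:y1,x0:x1]=m[y0:y1,x0:x1]*255
    for k in cv2.findContours(mm,cv2.RETR_EXTERNAL,cv2.CHAIN_APPROX_NONE)[0]:
        if cv2.contourArea(k)<amin: continue
        w=onz(c,k.reshape(-1,2),z)[:,:2]; r=cv2.minAreaRect((w*1000).astype(np.float32))
        print(k.reshape(-1,2).mean(0).round(),'c',np.round(r[0],0),'size',np.round(r[1],0),'ang',round(r[2],1))
print('strips');comps(m,.02,(345,200,420,275))
v=hsv[...,2];s=hsv[...,1]
print('squares');comps((v>185)&(s<130),.15,(250,185,285,280))
print('pan');comps((s<45)&(v>120),.1,(145,195,230,300))
c2=im[190:300,110:430];cv2.imwrite('pics/crop.png',cv2.resize(c2,(800,275),interpolation=cv2.INTER_CUBIC))
s0=dict(np.load('side0.npz'))
cv2.imwrite('pics/crop2.png',cv2.resize(s0['pixels'][190:360,220:370],(530,600),interpolation=cv2.INTER_CUBIC))
E
```

```text
(184, 234) [122 131 139] [ 16  31 139]
(190, 260) [173 178 175] [ 48   7 178]
(267, 203) [132 176 191] [ 22  79 191]
(270, 265) [138 183 190] [ 26  70 190]
(312, 234) [ 74 113 154] [ 15 132 154]
(255, 240) [ 96 127 152] [ 17  94 152]
(362, 243) [15 31 71] [  9 201  71]
(383, 240) [15 32 73] [  9 203  73]
(330, 180) [ 75 105 128] [ 17 106 128]
(300, 275) [ 84 117 144] [ 17 106 144]
strips
[363. 244.] c [ 533. -313.] size [137.  24.] ang 0.5
[384. 241.] c [ 543. -384.] size [137.  26.] ang 9.4
[406. 236.] c [ 556. -461.] size [135.  25.] ang 5.9
squares
[270. 263.] c [474. -12.] size [41. 43.] ang 7.1
[267. 202.] c [652.  -6.] size [42. 39.] ang 89.1
pan
[186. 248.] c [525. 245.] size [236. 208.] ang 4.4
```

View pics/crop.png

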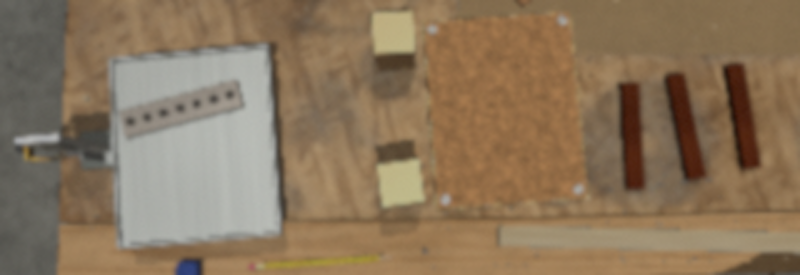

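View pics/crop2.png

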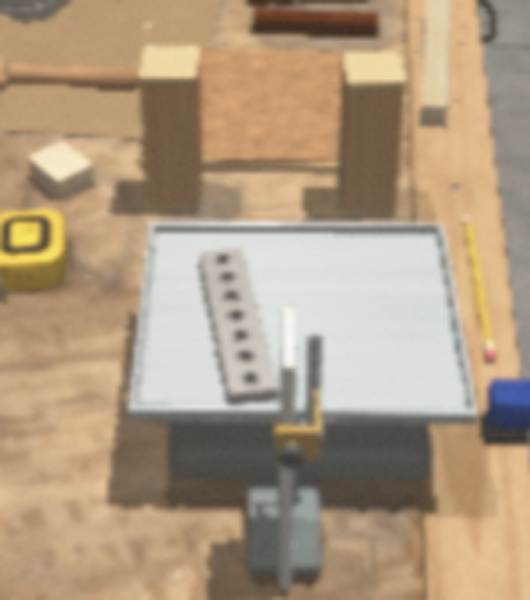

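Crop 1: the bar's corners are about (122,112), (238,82), (244,105) and (128,138), and the board's are about (425,22), (573,12), (584,192) and (436,208). There are only two squares. Crop 2 shows the brass gate at about (300,430) and a light pointer or column blade at (288,330).

```bash
python3 - <<'E'
from h import *
c=dict(np.load('top0.npz'))
f=lambda P,z:(onz(c,np.array(P)/2.5+[110,190],z)*1000).round()[:,:2].tolist()
print('board',f([(425,22),(573,12),(584,192),(436,208)],.015), 'screws',f([(432,30),(562,20),(578,188),(445,200)],.015))
b=np.array(f([(122,112),(238,82),(244,105),(128,138)],.101));print('bar',b.tolist(),b.mean(0))
p=np.array(f([(110,60),(270,44),(282,233),(120,248)],.097));print('pan',p.tolist(),p.mean(0))
print('spot',onz(c,[(362,200)],0.0))
im=c['pixels']
for n,(x0,y0,x1,y1) in dict(sq1=(245,188,290,225),sq2=(245,240,290,282)).items():
    cv2.imwrite(f'pics/{n}.png',im[y0:y1,x0:x1])
a=cv2.resize(im[180:290,240:300],(327,600),interpolation=cv2.INTER_CUBIC)
s0=dict(np.load('side0.npz'))['pixels']
d=cv2.resize(s0[255:360,265:345],(457,600),interpolation=cv2.INTER_CUBIC)
cv2.imwrite('pics/c3.png',np.hstack([a,d]))
E
```

```text
board [[688.0, -47.0], [698.0, -244.0], [460.0, -249.0], [443.0, -56.0]] screws [[677.0, -56.0], [687.0, -229.0], [465.0, -241.0], [453.0, -68.0]]
bar [[565.0, 329.0], [600.0, 186.0], [572.0, 178.0], [533.0, 320.0]] [567.5  253.25]
pan [[631.0, 347.0], [648.0, 147.0], [416.0, 132.0], [401.0, 328.0]] [524.  238.5]
spot [[ 0.68198391 -0.32353404  0.        ]]
```

View pics/c3.png

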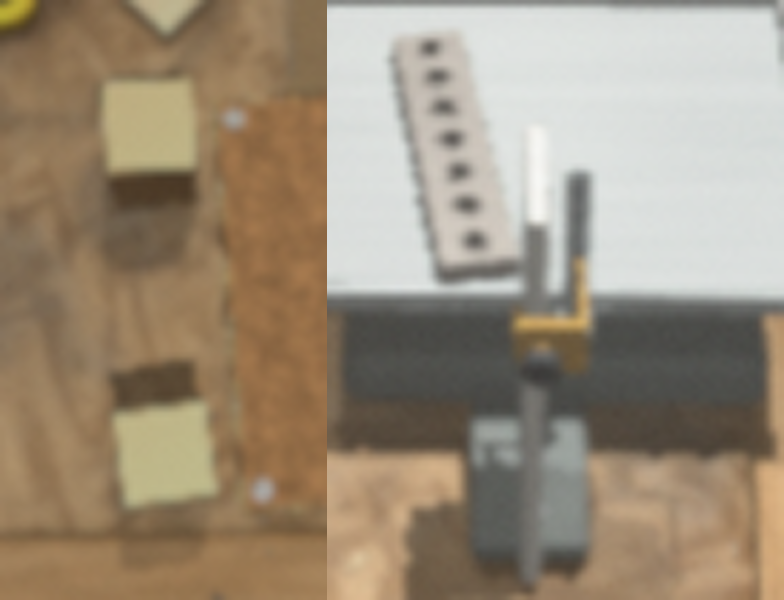

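```bash
cat > plan.py <<'E'
import sys
from h import *
# args: groups x,y,z,yawdeg (mm,deg): row to each from current pose, tool vertical
s=sense();p=np.array(s['ee_pos'])*1000;R=q2R(s['ee_rot'])
print('now',p.round(1),'yaw',round(np.degrees(np.arctan2(R[1,0],R[0,0])),1),'tilt',round(np.degrees(np.arccos(-R[2,2])),2),'F',np.round(s['force'],1),'w',round(s['width']*92,1),'g',round(s['grip_force'],1),'t',round(s['clock'],1))
for a in sys.argv[1:]:
    x,y,z,w=map(float,a.split(','));w=np.radians(w)
    G=np.c_[[np.cos(w),np.sin(w),0],[np.sin(w),-np.cos(w),0],[0,0,-1]]
    print(a,np.r_[Ro.from_matrix(R.T@G).as_rotvec()/(np.pi/4),R.T@(np.array([x,y,z])-p)/800].round(4).tolist())
E
python3 plan.py 420,-170,320,65 567,253,300,65
```

```text
now [ 214.6 -586.5  226. ] yaw 20.1 tilt 0.08 F [ 0.6 -0.2 -0.3] w 92.1 g 0.0 t 0.1
420,-170,320,65 [-0.0018, -0.0005, -0.9979, 0.42, -0.4009, -0.117]
567,253,300,65 [-0.0018, -0.0005, -0.9979, 0.7742, -0.8343, -0.0914]
```

Call:
move_arm(series=[[0, 0, -0.33, 0.0, 0.0, -0.117, 0.8], [0, 0, -0.998, 0.42, -0.4, -0.117, 0.8], [0, 0, -0.998, 0.42, -0.4, -0.117, 0.8], [0, 0, -0.998, 0.42, -0.4, -0.117, 0.8], [0, 0, -0.998, 0.42, -0.4, -0.117, 0.8], [0, 0, -0.998, 0.42, -0.4, -0.117, 0.8], [0, 0, -0.998, 0.42, -0.4, -0.117, 0.8], [0, 0, -0.998, 0.42, -0.4, -0.117, 0.8], [0, 0, -0.998, 0.42, -0.4, -0.117, 0.8], [0, 0, -0.998, 0.42, -0.4, -0.117, 0.8], [0, 0, -0.998, 0.42, -0.4, -0.117, 0.8], [0, 0, -0.998, 0.42, -0.4, -0.117, 0.8]])

```text
clock: 1.3
ee_pos: [0.4215, -0.168, 0.3205]
ee_rot: [-0.0, 0.842, 0.54, 0.0]
force: [-0.1, -0.1, -0.4]
width: 0.799
grip_force: 0.0
```

```bash
python3 plan.py 567,253,240,104.5
```

```text
now [ 421.5 -168.   320.5] yaw 65.3 tilt 0.05 F [-0.1 -0.1 -0.4] w 73.5 g 0.0 t 1.3
567,253,240,104.5 [0.0007, -0.0008, -0.8705, 0.554, -0.0544, 0.1011]
```

Call:
move_arm(series=[[0, 0, -0.87, 0.554, -0.054, 0, 0.8], [0, 0, -0.87, 0.554, -0.054, 0, 0.8], [0, 0, -0.87, 0.554, -0.054, 0, 0.8], [0, 0, -0.87, 0.554, -0.054, 0, 0.8], [0, 0, -0.87, 0.554, -0.054, 0, 0.8], [0, 0, -0.87, 0.554, -0.054, 0, 0.8], [0, 0, -0.87, 0.554, -0.054, 0, 0.8], [0, 0, -0.87, 0.554, -0.054, 0.1, 0.8], [0, 0, -0.87, 0.554, -0.054, 0.1, 0.8], [0, 0, -0.87, 0.554, -0.054, 0.1, 0.8], [0, 0, -0.87, 0.554, -0.054, 0.1, 0.8], [0, 0, -0.87, 0.554, -0.054, 0.1, 0.8]])

```text
clock: 2.5
ee_pos: [0.5688, 0.2475, 0.2395]
ee_rot: [-0.0, 0.615, 0.789, -0.001]
force: [0.6, 0.9, 0.4]
width: 0.797
grip_force: 0.0
```

```bash
python3 - <<'E'
from h import *
c=grab('wrist');cv2.imwrite('pics/w1.png',c['pixels'])
print(-c['R'].T@c['t'],c['R'][2]); np.savez('w1.npz',**{k:c[k] for k in('pixels','K','D','R','t')})
E
python3 plan.py
```

```text
[0.55346079 0.31100614 0.3975042 ] [ 0.05778697 -0.2392701  -0.9692319 ]
now [569.1 247.2 240.4] yaw 104.1 tilt 0.06 F [-0.4 -0.6  0.7] w 73.5 g 0.0 t 2.5
```

View pics/w1.png

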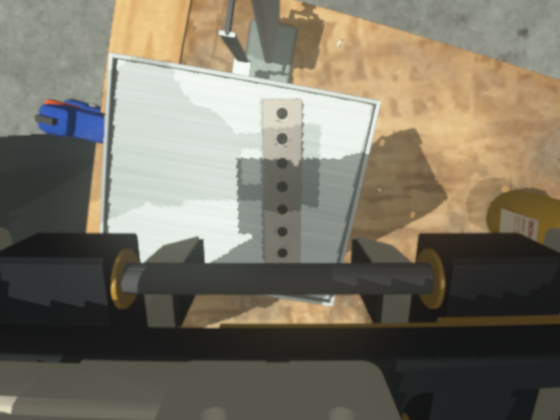

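Wrist view: the bar stands upright in the picture, edges at columns 262 and 301 and far end at row 98, roughly centred between the fingers.

```bash
python3 - <<'E'
from h import *
c=dict(np.load('w1.npz'))
P=onz(c,[(262,98),(301,98),(262,240),(301,240)],.101)*1000;print(P.round(1))
print('axis',(P[0]+P[1])/2,(P[2]+P[3])/2)
q=onz(c,[(108,56),(379,102),(331,304)],.097)*1000;print('pan',q.round(1))
E
```

```text
[[535.5 326.7 101. ]
 [567.3 334.7 101. ]
 [565.  203.9 101. ]
 [600.1 212.8 101. ]]
axis [551.36238609 330.66259445 101.        ] [582.53227016 208.33002979 101.        ]
pan [[401.  329.4  97. ]
 [633.1 348.5  97. ]
 [647.4 153.6  97. ]]
```

Call:
move_arm(series=[[0, 0, 0, 0.0095, 0.0034, 0.1, 0.8], [0, 0, 0, 0.0095, 0.0034, 0.15, 0.8], [0, 0, 0, 0.0095, 0.0034, 0.185, 0.8], [0, 0, 0, 0.0095, 0.0034, 0.185, 0.8], [0, 0, 0, 0.0095, 0.0034, 0.185, 0.1], [0, 0, 0, 0.0095, 0.0034, 0.185, 0.1], [0, 0, 0, 0.0095, 0.0034, 0.185, 0.1], [0, 0, 0, 0.0095, 0.0034, 0.185, 0.1], [0, 0, 0, 0.0095, 0.0034, 0.185, 0.1], [0, 0, 0, 0.0095, 0.0034, 0.185, 0.1], [0, 0, 0, 0.0095, 0.0034, 0.185, 0.1], [0, 0, 0, 0.0095, 0.0034, 0.185, 0.1]], newtons=40)

```text
clock: 3.75
ee_pos: [0.5696, 0.2571, 0.0924]
ee_rot: [0.0, 0.615, 0.789, 0.0]
force: [1.5, 0.8, -0.4]
width: 0.362
grip_force: 40.0
```

```bash
python3 plan.py 570,255,250,104 580,0,280,90 660,-325,120,90
```

```text
now [569.6 257.1  92.4] yaw 104.2 tilt 0.03 F [ 1.5  0.8 -0.4] w 33.3 g 40.0 t 3.8
570,255,250,104 [0.0007, -0.0001, 0.0034, -0.0027, 0.0, -0.197]
580,0,280,90 [0.0007, -0.0002, 0.3145, -0.3148, -0.0658, -0.2345]
660,-325,120,90 [0.0007, -0.0002, 0.3145, -0.7332, -0.0683, -0.0346]
```

Call:
move_arm(series=[[0, 0, 0, 0, 0, -0.06, 0.1], [0, 0, 0, 0, 0, -0.12, 0.1], [0, 0, 0, 0, 0, -0.22, 0.1], [0, 0, 0, 0, 0, -0.22, 0.1], [0, 0, 0.31, -0.315, -0.066, -0.22, 0.1], [0, 0, 0.31, -0.315, -0.066, -0.22, 0.1], [0, 0, 0.31, -0.315, -0.066, -0.22, 0.1], [0, 0, 0.31, -0.315, -0.066, -0.22, 0.1], [0, 0, 0.31, -0.315, -0.066, -0.22, 0.1], [0, 0, 0.31, -0.315, -0.066, -0.22, 0.1], [0, 0, 0.31, -0.315, -0.066, -0.22, 0.1], [0, 0, 0.31, -0.315, -0.066, -0.22, 0.1]])

```text
clock: 4.95
ee_pos: [0.5793, 0.0013, 0.2681]
ee_rot: [-0.001, 0.705, 0.709, 0.0]
force: [-0.6, 0.4, -1.5]
width: 0.363
grip_force: 40.0
```

```bash
python3 plan.py 665,-325,200,90 665,-325,8,90
```

```text
now [579.3   1.3 268.1] yaw 90.3 tilt 0.07 F [-0.6  0.4 -1.5] w 33.4 g 40.0 t 5.0
665,-325,200,90 [-0.001, -0.0013, 0.0062, -0.4084, 0.1053, 0.0846]
665,-325,8,90 [-0.001, -0.0013, 0.0062, -0.4087, 0.1054, 0.3246]
```

Call:
move_arm(series=[[0, 0, 0, -0.409, 0.105, 0, 0.1], [0, 0, 0, -0.409, 0.105, 0, 0.1], [0, 0, 0, -0.409, 0.105, 0, 0.1], [0, 0, 0, -0.409, 0.105, 0, 0.1], [0, 0, 0, -0.409, 0.105, 0, 0.1], [0, 0, 0, -0.409, 0.105, 0, 0.1], [0, 0, 0, -0.409, 0.105, 0, 0.1], [0, 0, 0, -0.409, 0.105, 0, 0.1], [0, 0, 0, -0.409, 0.105, 0.15, 0.1], [0, 0, 0, -0.409, 0.105, 0.2, 0.1], [0, 0, 0, -0.409, 0.105, 0.2, 0.1], [0, 0, 0, -0.409, 0.105, 0.2, 0.1]])

```text
clock: 6.15
ee_pos: [0.6619, -0.323, 0.1013]
ee_rot: [-0.005, 0.704, 0.71, -0.002]
force: [-0.2, 0.9, -1.8]
width: 0.365
grip_force: 40.0
```

```bash
python3 plan.py 665,-325,5,90
```

```text
now [ 661.9 -323.   101.3] yaw 90.4 tilt 0.63 F [-0.2  0.9 -1.8] w 33.5 g 40.0 t 6.2
665,-325,5,90 [-0.0125, -0.0066, 0.0094, -0.0032, 0.0051, 0.1204]
```

Call:
move_arm(series=[[0, 0, 0, 0, 0, 0.05, 0.1], [0, 0, 0, 0, 0, 0.09, 0.1], [0, 0, 0, 0, 0, 0.11, 0.1], [0, 0, 0, 0, 0, 0.118, 0.1], [0, 0, 0, 0, 0, 0.118, 0.1]])

```text
clock: 6.65
ee_pos: [0.6658, -0.3266, 0.0148]
ee_rot: [0.0, 0.706, 0.709, 0.0]
force: [-0.1, -0.5, -1.3]
width: 0.363
grip_force: 40.0
```

```bash
python3 plan.py 665,-325,5,90
```

```text
now [ 665.8 -326.6   14.8] yaw 90.2 tilt 0.05 F [-0.1 -0.5 -1.3] w 33.4 g 40.0 t 6.7
665,-325,5,90 [0.0011, -0.0001, 0.0053, 0.002, -0.001, 0.0123]
```

Call:
move_arm(series=[[0, 0, 0, 0, 0, 0.013, 0.1], [0, 0, 0, 0, 0, 0.013, 0.1], [0, 0, 0, 0, 0, 0.013, 0.55], [0, 0, 0, 0, 0, 0.013, 0.55], [0, 0, 0, 0, 0, 0.013, 0.55], [0, 0, 0, 0, 0, -0.05, 0.55], [0, 0, 0, 0, 0, -0.15, 0.55], [0, 0, 0, 0, 0, -0.29, 0.55], [0, 0, 0, 0, 0, -0.29, 0.55], [0, 0, 0, 0, 0, -0.29, 0.55], [0, 0, 0, 0, 0, -0.29, 0.0], [0, 0, 0, 0, 0, -0.29, 0.0]])

```text
clock: 7.85
ee_pos: [0.6652, -0.3273, 0.2472]
ee_rot: [0.001, 0.706, 0.708, 0.0]
force: [-0.7, 0.2, -0.8]
width: 0.423
grip_force: 0.0
```

```bash
python3 plan.py 652,60,245,90 652,60,125,90; python3 - <<'E'
from h import *
c=grab('top');cv2.imwrite('pics/t2.png',c['pixels'])
d=grab('side')
cv2.imwrite('pics/t2c.png',np.hstack([cv2.resize(c['pixels'][150:300,120:440],(640,300)),]))
E
```

```text
now [ 665.2 -327.3  247.2] yaw 90.2 tilt 0.13 F [-0.7  0.2 -0.8] w 39.0 g 0.0 t 7.8
652,60,245,90 [0.0025, 0.0014, 0.0044, 0.4842, -0.0149, 0.0022]
652,60,125,90 [0.0025, 0.0014, 0.0044, 0.4843, -0.0152, 0.1522]
```

View pics/t2c.png

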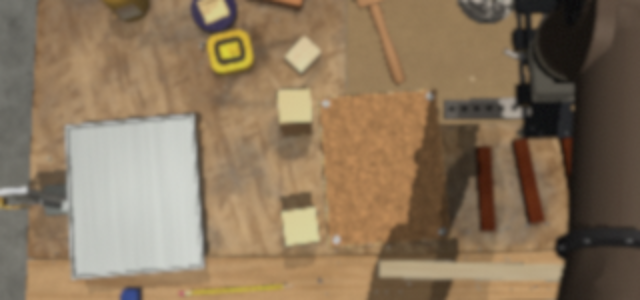

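The bar now lies at (480,108) in the crop, on the bench beside the board, with both squares still standing. Next I'll push square A over.

Call:
move_arm(series=[[0, 0, 0, 0.484, -0.015, 0, 0], [0, 0, 0, 0.484, -0.015, 0, 0], [0, 0, 0, 0.484, -0.015, 0, 0], [0, 0, 0, 0.484, -0.015, 0, 0], [0, 0, 0, 0.484, -0.015, 0, 0], [0, 0, 0, 0.484, -0.015, 0, 0], [0, 0, 0, 0.484, -0.015, 0, 0], [0, 0, 0, 0.484, -0.015, 0, 0], [0, 0, 0, 0.484, -0.015, 0, 0], [0, 0, 0, 0.484, -0.015, 0.08, 0], [0, 0, 0, 0.484, -0.015, 0.15, 0], [0, 0, 0, 0.484, -0.015, 0.15, 0]])

```text
clock: 9.15
ee_pos: [0.6477, 0.0581, 0.1193]
ee_rot: [-0.002, 0.706, 0.708, -0.004]
force: [0.2, -0.2, -0.6]
width: 0.005
grip_force: 0.0
```

```bash
python3 plan.py 652,60,125,90
```

```text
now [647.7  58.1 119.3] yaw 90.2 tilt 0.53 F [ 0.2 -0.2 -0.6] w 0.4 g 0.0 t 9.2
652,60,125,90 [-0.0115, 0.0026, 0.0044, 0.0024, 0.0053, -0.0072]
```

Call:
move_arm(series=[[0, 0, 0, -0.02, 0, 0, 0], [0, 0, 0, -0.035, 0, 0, 0], [0, 0, 0, -0.05, 0, 0, 0], [0, 0, 0, -0.065, 0, 0, 0], [0, 0, 0, -0.08, 0, 0, 0], [0, 0, 0, -0.095, 0, 0, 0], [0, 0, 0, -0.11, 0, 0, 0], [0, 0, 0, -0.125, 0, 0, 0], [0, 0, 0, -0.14, 0, 0, 0], [0, 0, 0, -0.14, 0, 0, 0], [0, 0, 0, -0.06, 0, 0, 0], [0, 0, 0, 0.0, 0, -0.15, 0]])

```text
clock: 10.35
ee_pos: [0.6478, 0.0243, 0.1654]
ee_rot: [-0.004, 0.705, 0.709, -0.003]
force: [0.8, 1.2, 0.1]
width: 0.005
grip_force: 0.0
```

```bash
python3 plan.py 474,58,240,90; python3 - <<'E'
from h import *
c=grab('top')
cv2.imwrite('pics/t3c.png',np.hstack([cv2.resize(c['pixels'][150:300,120:440],(640,300)),]))
d=grab('side');cv2.imwrite('pics/t3.png',d['pixels'])
E
```

```text
now [647.8  24.3 165.4] yaw 90.3 tilt 0.59 F [0.8 1.2 0.1] w 0.4 g 0.0 t 10.3
474,58,240,90 [-0.0128, -0.0024, 0.0076, 0.0436, -0.2179, -0.091]
```

View pics/t3c.png

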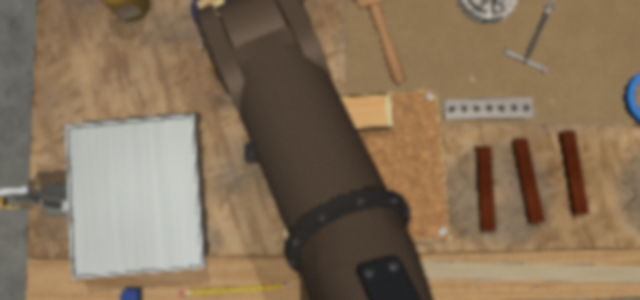

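Square A lies on the board; its end is at (392,112). Now square B.

Call:
move_arm(series=[[0, 0, 0, 0.04, 0, -0.09, 0], [0, 0, 0, 0.044, 0, -0.09, 0], [0, 0, 0, 0.044, -0.218, -0.09, 0], [0, 0, 0, 0.044, -0.218, -0.09, 0], [0, 0, 0, 0.044, -0.218, -0.09, 0], [0, 0, 0, 0.044, -0.218, -0.09, 0], [0, 0, 0, 0.044, -0.218, -0.09, 0], [0, 0, 0, 0.044, -0.218, -0.09, 0], [0, 0, 0, 0.044, -0.218, 0.055, 0], [0, 0, 0, 0.044, -0.218, 0.055, 0], [0, 0, 0, 0.044, -0.218, 0.055, 0], [0, 0, 0, 0.044, -0.218, 0.055, 0]])

```text
clock: 11.65
ee_pos: [0.4765, 0.0555, 0.1237]
ee_rot: [-0.002, 0.706, 0.708, -0.002]
force: [0.9, 0.6, 0.5]
width: -0.001
grip_force: 0.0
```

```bash
python3 plan.py 474,58,120,90; python3 - <<'E'
from h import *
c=grab('top')
cv2.imwrite('pics/t4.png',c['pixels'])
E
```

```text
now [476.5  55.5 123.7] yaw 90.2 tilt 0.27 F [0.9 0.6 0.5] w -0.0 g 0.0 t 11.7
474,58,120,90 [-0.0061, -0.0005, 0.0049, 0.0032, -0.0031, 0.0046]
```

Call:
move_arm(series=[[0, 0, 0, -0.02, 0, 0, 0], [0, 0, 0, -0.035, 0, 0, 0], [0, 0, 0, -0.05, 0, 0, 0], [0, 0, 0, -0.065, 0, 0, 0], [0, 0, 0, -0.08, 0, 0, 0], [0, 0, 0, -0.095, 0, 0, 0], [0, 0, 0, -0.11, 0, 0, 0], [0, 0, 0, -0.125, 0, 0, 0], [0, 0, 0, -0.14, 0, 0, 0], [0, 0, 0, -0.14, 0, 0, 0], [0, 0, 0, -0.06, 0, 0, 0], [0, 0, 0, 0.0, 0, -0.15, 0]])

```text
clock: 12.9
ee_pos: [0.4741, 0.019, 0.1676]
ee_rot: [-0.003, 0.705, 0.709, -0.002]
force: [1.3, -1.1, 0.1]
width: 0.004
grip_force: 0.0
```

```bash
python3 plan.py 560,230,260,90
```

```text
now [474.1  19.  167.6] yaw 90.3 tilt 0.47 F [ 1.3 -1.1  0.1] w 0.4 g 0.0 t 12.9
560,230,260,90 [-0.0102, -0.0022, 0.0062, 0.2634, 0.1078, -0.116]
```

Call:
move_arm(series=[[0, 0, 0, 0.05, 0, -0.116, 0.8], [0, 0, 0, 0.05, 0, -0.116, 0.8], [0, 0, 0, 0.26, 0.108, -0.116, 0.8], [0, 0, 0, 0.26, 0.108, -0.116, 0.8], [0, 0, 0, 0.26, 0.108, -0.116, 0.8], [0, 0, 0, 0.26, 0.108, -0.116, 0.8], [0, 0, 0, 0.26, 0.108, -0.116, 0.8], [0, 0, 0, 0.26, 0.108, -0.116, 0.8]])

```text
clock: 13.7
ee_pos: [0.5623, 0.2263, 0.2629]
ee_rot: [-0.001, 0.705, 0.709, -0.0]
force: [-0.5, -1.5, 1.4]
width: 0.653
grip_force: 0.0
```

```bash
python3 - <<'E'
from h import *
c=grab('top'); im=c['pixels'];hsv=cv2.cvtColor(im,cv2.COLOR_BGR2HSV)
m=((hsv[...,2]>165)&(hsv[...,1]<115)).astype(np.uint8)*255
mm=np.zeros_like(m);mm[185:285,255:350]=m[185:285,255:350]
for k in cv2.findContours(mm,cv2.RETR_EXTERNAL,cv2.CHAIN_APPROX_NONE)[0]:
    if cv2.contourArea(k)<80: continue
    r=cv2.minAreaRect((onz(c,k.reshape(-1,2),.065)[:,:2]*1000).astype(np.float32));print(np.round(r[0]),np.round(r[1]),round(r[2],1))
np.savez('t5.npz',**{k:c[k] for k in('pixels','K','D','R','t')})
cv2.imwrite('pics/t5c.png',cv2.resize(im[190:290,240:360],(720,600),interpolation=cv2.INTER_CUBIC))
E
python3 plan.py
```

```text
[ 416. -196.] [119.  18.] 88.8
[542.  -8.] [100.  85.] 4.0
[700. -58.] [48. 46.] 88.7
now [562.5 224.8 263.1] yaw 90.2 tilt 0.06 F [-0.4 -0.8  1.1] w 63.6 g 0.0 t 13.8
```

View pics/t5c.png

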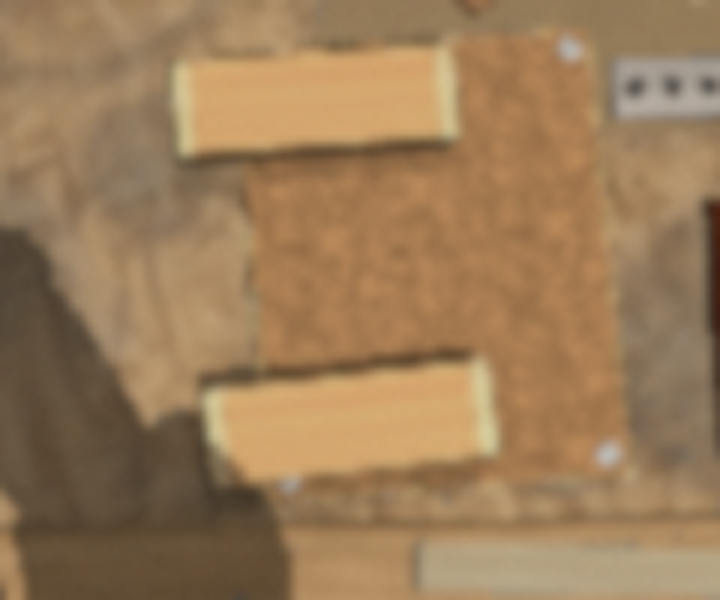

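Both squares lie on the cork: A's corners are (175,63), (452,45), (458,136) and (182,157); B's are (203,390), (485,355), (497,452) and (218,487).

```bash
python3 - <<'E'
from h import *
c=dict(np.load('t5.npz'))
for P in ([(175,63),(452,45),(458,136),(182,157)],[(203,390),(485,355),(497,452),(218,487)]):
    W=onz(c,np.array(P)/6+[240,190],.065)[:,:2]*1000
    d=W[0]+W[3]-W[1]-W[2]
    print(W.round().tolist(),W.mean(0).round(1),'yaw',np.degrees(np.arctan2(d[1],d[0])).round(1),'len',np.linalg.norm(d)/2,np.linalg.norm(W[0]-W[3]),np.linalg.norm(W[1]-W[2]))
E
python3 plan.py 665,-84,250,90
```

```text
[[673.0, -11.0], [681.0, -159.0], [631.0, -161.0], [623.0, -14.0]] [652.  -86.3] yaw 93.1 len 147.27327553246423 50.63612356345792 49.148630276061915
[[500.0, -23.0], [516.0, -171.0], [465.0, -176.0], [450.0, -30.0]] [ 482.6 -100.1] yaw 96.0 len 147.17014601594963 50.614614052666305 50.602092588239614
now [562.5 224.8 263.1] yaw 90.2 tilt 0.06 F [-0.4 -0.8  1.1] w 63.6 g 0.0 t 13.8
665,-84,250,90 [-0.0011, 0.0006, 0.0055, -0.3866, 0.1265, 0.0165]
```

Call:
move_arm(series=[[0, 0, -0.062, -0.389, 0.1105, 0, 0.8], [0, 0, -0.062, -0.389, 0.1105, 0, 0.8], [0, 0, -0.062, -0.389, 0.1105, 0, 0.8], [0, 0, -0.062, -0.389, 0.1105, 0, 0.8], [0, 0, -0.062, -0.389, 0.1105, 0, 0.8], [0, 0, -0.062, -0.389, 0.1105, 0, 0.8], [0, 0, -0.062, -0.389, 0.1105, 0, 0.8], [0, 0, -0.062, -0.389, 0.1105, 0, 0.8], [0, 0, -0.062, -0.389, 0.1105, 0.1, 0.8], [0, 0, -0.062, -0.389, 0.1105, 0.18, 0.8], [0, 0, -0.062, -0.389, 0.1105, 0.2, 0.8], [0, 0, -0.062, -0.389, 0.1105, 0.2, 0.8]])

```text
clock: 14.95
ee_pos: [0.6477, -0.0866, 0.0983]
ee_rot: [-0.003, 0.688, 0.725, -0.003]
force: [-0.7, 0.5, -0.2]
width: 0.8
grip_force: 0.0
```

```bash
python3 plan.py 652,-86,32,93
```

```text
now [647.7 -86.6  98.3] yaw 93.0 tilt 0.53 F [-0.7  0.5 -0.2] w 73.6 g 0.0 t 14.9
652,-86,32,93 [-0.0118, -0.0008, -0.0001, 0.0004, 0.0061, 0.0829]
```

Call:
move_arm(series=[[0, 0, 0, 0, 0.0, 0.04, 0.8], [0, 0, 0, 0, 0.0, 0.075, 0.8], [0, 0, 0, 0, 0.0, 0.088, 0.8], [0, 0, 0, 0, 0.0, 0.088, 0.8], [0, 0, 0, 0, 0.0, 0.088, 0.1], [0, 0, 0, 0, 0.0, 0.088, 0.1], [0, 0, 0, 0, 0.0, 0.088, 0.1], [0, 0, 0, 0, 0.0, 0.088, 0.1], [0, 0, 0, 0, 0.0, 0.088, 0.1], [0, 0, 0, 0, 0.0, 0.088, 0.1], [0, 0, 0, 0, 0.0, 0.088, 0.1]])

```text
clock: 16.05
ee_pos: [0.6534, -0.0861, 0.0345]
ee_rot: [0.001, 0.688, 0.725, 0.001]
force: [0.2, -0.3, 8.3]
width: 0.542
grip_force: 40.0
```

```bash
python3 plan.py 652,-86,240,93 566,240,240,94.7
```

```text
now [653.4 -86.1  34.5] yaw 93.0 tilt 0.13 F [ 0.2 -0.3  8.3] w 49.8 g 40.0 t 16.1
652,-86,240,93 [0.0028, 0.0005, -0.0003, 0.0002, -0.0012, -0.2569]
566,240,240,94.7 [0.0027, 0.0006, -0.038, 0.4127, -0.0873, -0.2572]
```

Call:
move_arm(series=[[0, 0, 0, 0, 0, -0.06, 0.1], [0, 0, 0, 0, 0, -0.12, 0.1], [0, 0, 0, 0, 0, -0.2, 0.1], [0, 0, 0, 0, 0, -0.2, 0.1], [0, 0, -0.038, 0.412, -0.084, -0.21, 0.1], [0, 0, -0.038, 0.412, -0.084, -0.21, 0.1], [0, 0, -0.038, 0.412, -0.084, -0.21, 0.1], [0, 0, -0.038, 0.412, -0.084, -0.21, 0.1], [0, 0, -0.038, 0.412, -0.084, -0.21, 0.1], [0, 0, -0.038, 0.412, -0.084, -0.21, 0.1], [0, 0, -0.038, 0.412, -0.084, -0.21, 0.1], [0, 0, -0.038, 0.412, -0.084, -0.21, 0.1]])

```text
clock: 17.25
ee_pos: [0.5645, 0.2468, 0.2013]
ee_rot: [-0.002, 0.674, 0.739, 0.001]
force: [0.1, -0.3, -1.9]
width: 0.54
grip_force: 40.0
```

```bash
python3 plan.py 569,243,118,94.7; python3 - <<'E'
from h import *
c=grab('side');cv2.imwrite('pics/s6.png',cv2.resize(c['pixels'][180:360,220:380],(533,600)))
E
```

```text
now [564.5 246.8 201.3] yaw 95.2 tilt 0.24 F [ 0.1 -0.3 -1.9] w 49.7 g 40.0 t 17.2
569,243,118,94.7 [-0.0016, -0.005, 0.0121, -0.0057, 0.0053, 0.1041]
```

View pics/s6.png

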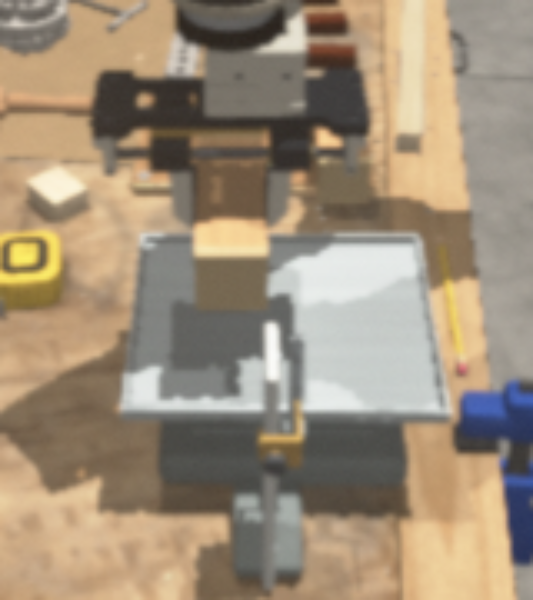

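The block is held level over the far half of the pan. Lowering it.

Call:
move_arm(series=[[0, 0, 0, -0.004, 0.004, 0.05, 0.1], [0, 0, 0, -0.004, 0.004, 0.085, 0.1], [0, 0, 0, -0.004, 0.004, 0.1, 0.1], [0, 0, 0, -0.004, 0.004, 0.11, 0.1], [0, 0, 0, -0.004, 0.004, 0.11, 0.1], [0, 0, 0, -0.004, 0.004, 0.11, 0.75], [0, 0, 0, -0.004, 0.004, 0.11, 0.75], [0, 0, 0, -0.004, 0.004, 0.11, 0.75], [0, 0, 0, -0.004, 0.004, 0.08, 0.75], [0, 0, 0, -0.004, 0.004, 0.03, 0.75], [0, 0, 0, -0.004, 0.004, -0.06, 0.75], [0, 0, 0, -0.004, 0.004, -0.06, 0.75]])

```text
clock: 18.5
ee_pos: [0.5727, 0.2381, 0.2545]
ee_rot: [0.001, 0.677, 0.736, 0.003]
force: [0.2, 0.4, 0.7]
width: 0.75
grip_force: 0.0
```

```bash
python3 plan.py 482.6,-100,240,96 482.6,-100,34,96
```

```text
now [572.7 238.1 254.5] yaw 94.7 tilt 0.37 F [0.2 0.4 0.7] w 69.0 g 0.0 t 18.5
482.6,-100,240,96 [0.0075, -0.0033, -0.0282, -0.412, -0.1472, 0.0162]
482.6,-100,34,96 [0.0075, -0.0033, -0.0282, -0.4127, -0.1487, 0.2737]
```

Call:
move_arm(series=[[0, 0, -0.03, -0.415, -0.146, 0, 0.8], [0, 0, -0.03, -0.415, -0.146, 0, 0.8], [0, 0, -0.03, -0.415, -0.146, 0, 0.8], [0, 0, -0.03, -0.415, -0.146, 0, 0.8], [0, 0, -0.03, -0.415, -0.146, 0, 0.8], [0, 0, -0.03, -0.415, -0.146, 0, 0.8], [0, 0, -0.03, -0.415, -0.146, 0, 0.8], [0, 0, -0.03, -0.415, -0.146, 0, 0.8], [0, 0, -0.03, -0.415, -0.146, 0.08, 0.8], [0, 0, -0.03, -0.415, -0.146, 0.16, 0.8], [0, 0, -0.03, -0.415, -0.146, 0.17, 0.8], [0, 0, -0.03, -0.415, -0.146, 0.17, 0.8]])

```text
clock: 19.7
ee_pos: [0.4795, -0.1031, 0.1099]
ee_rot: [-0.003, 0.668, 0.744, -0.002]
force: [0.2, 0.6, 0.9]
width: 0.799
grip_force: 0.0
```

```bash
python3 plan.py 482.6,-100,34,96;  python3 - <<'E'
from h import *
c=grab('side');cv2.imwrite('pics/s7.png',cv2.resize(c['pixels'][180:360,220:380],(533,600)))
E
```

```text
now [ 479.5 -103.1  109.9] yaw 96.1 tilt 0.4 F [0.2 0.6 0.9] w 73.5 g 0.0 t 19.7
482.6,-100,34,96 [-0.0084, -0.0029, 0.0024, 0.0033, 0.0049, 0.0948]
```

View pics/s7.png

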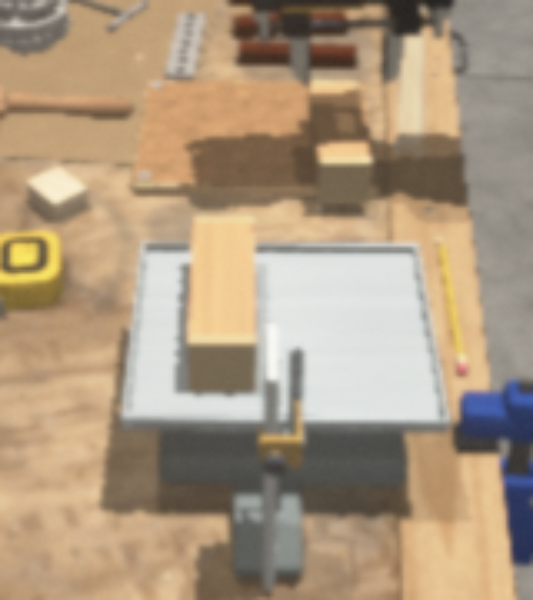

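Square A lies flat in the pan. Grasping B.

Call:
move_arm(series=[[0, 0, 0, 0.003, 0.003, 0.04, 0.8], [0, 0, 0, 0.003, 0.003, 0.075, 0.8], [0, 0, 0, 0.003, 0.003, 0.096, 0.8], [0, 0, 0, 0.003, 0.003, 0.096, 0.8], [0, 0, 0, 0.003, 0.003, 0.096, 0.1], [0, 0, 0, 0.003, 0.003, 0.096, 0.1], [0, 0, 0, 0.003, 0.003, 0.096, 0.1], [0, 0, 0, 0.003, 0.003, 0.096, 0.1], [0, 0, 0, 0.003, 0.003, 0.096, 0.1], [0, 0, 0, 0.003, 0.003, 0.096, 0.1], [0, 0, 0, 0.003, 0.003, 0.096, 0.1]])

```text
clock: 20.85
ee_pos: [0.4851, -0.1015, 0.0375]
ee_rot: [0.001, 0.669, 0.743, 0.0]
force: [-1.7, 0.5, 10.1]
width: 0.545
grip_force: 40.0
```

```bash
python3 plan.py 476,230,240,94.7
```

```text
now [ 485.1 -101.5   37.5] yaw 96.0 tilt 0.09 F [-1.7  0.5 10.1] w 50.1 g 40.0 t 20.9
476,230,240,94.7 [0.0017, 0.0011, 0.0295, 0.413, 0.0325, -0.2534]
```

Call:
move_arm(series=[[0, 0, 0, 0, 0, -0.06, 0.1], [0, 0, 0, 0, 0, -0.12, 0.1], [0, 0, 0, 0, 0, -0.21, 0.1], [0, 0, 0, 0, 0, -0.21, 0.1], [0, 0, 0.03, 0.421, 0.037, -0.21, 0.1], [0, 0, 0.03, 0.421, 0.037, -0.21, 0.1], [0, 0, 0.03, 0.421, 0.037, -0.21, 0.1], [0, 0, 0.03, 0.421, 0.037, -0.21, 0.1], [0, 0, 0.03, 0.421, 0.037, -0.21, 0.1], [0, 0, 0.03, 0.421, 0.037, -0.21, 0.1], [0, 0, 0.03, 0.421, 0.037, -0.21, 0.1], [0, 0, 0.03, 0.421, 0.037, -0.21, 0.1]])

```text
clock: 22.05
ee_pos: [0.4765, 0.2436, 0.2051]
ee_rot: [-0.001, 0.674, 0.738, 0.002]
force: [0.7, -0.7, -0.8]
width: 0.542
grip_force: 40.0
```

```bash
python3 plan.py 479,237,105,94.7; python3 - <<'E'
from h import *
c=grab('side');cv2.imwrite('pics/s8.png',cv2.resize(c['pixels'][180:360,220:380],(533,600)))
E
```

```text
now [476.5 243.6 205.1] yaw 95.2 tilt 0.25 F [ 0.7 -0.7 -0.8] w 49.8 g 40.0 t 22.1
479,237,105,94.7 [0.0005, -0.0055, 0.0106, -0.009, 0.0023, 0.1251]
```

View pics/s8.png

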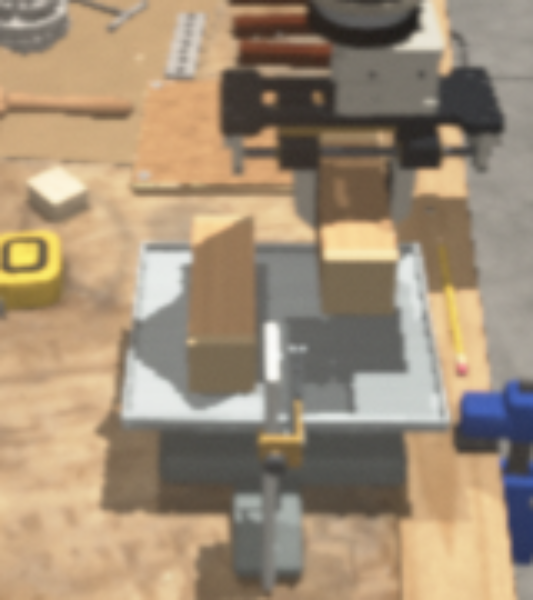

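B is held level with a clear gap to A. Lowering it.

Call:
move_arm(series=[[0, 0, 0, -0.005, 0.002, 0.05, 0.1], [0, 0, 0, -0.005, 0.002, 0.09, 0.1], [0, 0, 0, -0.005, 0.002, 0.11, 0.1], [0, 0, 0, -0.005, 0.002, 0.122, 0.1], [0, 0, 0, -0.005, 0.002, 0.122, 0.1], [0, 0, 0, -0.005, 0.002, 0.122, 0.7], [0, 0, 0, -0.005, 0.002, 0.122, 0.7], [0, 0, 0, -0.005, 0.002, 0.122, 0.7], [0, 0, 0, -0.005, 0.002, 0.09, 0.7], [0, 0, 0, -0.005, 0.002, 0.04, 0.7], [0, 0, 0, -0.005, 0.002, -0.06, 0.7], [0, 0, 0, -0.005, 0.002, -0.06, 0.7]])

```text
clock: 23.3
ee_pos: [0.4809, 0.2341, 0.2565]
ee_rot: [0.001, 0.677, 0.736, 0.002]
force: [1.2, 0.9, 0.0]
width: 0.7
grip_force: 0.0
```

```bash
python3 plan.py 560,-60,260,50
```

```text
now [480.9 234.1 256.5] yaw 94.7 tilt 0.25 F [1.2 0.9 0. ] w 64.4 g 0.0 t 23.3
560,-60,260,50 [0.0039, -0.0042, 0.9943, -0.3745, 0.0682, -0.0048]
```

Call:
move_arm(series=[[0, 0, 0, -0.374, 0.068, 0, 0.6], [0, 0, 0.3, -0.374, 0.068, 0, 0.6], [0, 0, 0.99, -0.374, 0.068, 0, 0.6], [0, 0, 0.99, -0.374, 0.068, 0, 0.6], [0, 0, 0.99, -0.374, 0.068, 0, 0.6], [0, 0, 0.99, -0.374, 0.068, 0, 0.6], [0, 0, 0.99, -0.374, 0.068, 0, 0.6], [0, 0, 0.99, -0.374, 0.068, 0, 0.6], [0, 0, 0.99, -0.374, 0.068, 0, 0.6], [0, 0, 0.99, -0.374, 0.068, 0, 0.6]])

```text
clock: 24.3
ee_pos: [0.5589, -0.0587, 0.2527]
ee_rot: [-0.0, 0.905, 0.426, 0.0]
force: [0.1, 0.6, 0.5]
width: 0.598
grip_force: 0.0
```

```bash
python3 - <<'E'
from h import *
c=grab('side');d=grab('top')
np.savez('sideB.npz',**{k:c[k] for k in('pixels','K','D','R','t')});np.savez('topB.npz',**{k:d[k] for k in('pixels','K','D','R','t')})
a=cv2.resize(c['pixels'][260:360,270:330],(360,600),interpolation=cv2.INTER_CUBIC)
b=cv2.resize(d['pixels'][200:300,100:170],(420,600),interpolation=cv2.INTER_CUBIC)
cv2.imwrite('pics/g1.png',np.hstack([a,b]))
im=d['pixels'];hsv=cv2.cvtColor(im,cv2.COLOR_BGR2HSV)
m=(((hsv[...,0]<12)|(hsv[...,0]>170))&(hsv[...,1]>110)&(hsv[...,2]<130)).astype(np.uint8)*255
mm=np.zeros_like(m);mm[195:290,340:430]=m[195:290,340:430]
for k in cv2.findContours(mm,cv2.RETR_EXTERNAL,cv2.CHAIN_APPROX_NONE)[0]:
    if cv2.contourArea(k)>60:
        r=cv2.minAreaRect((onz(d,k.reshape(-1,2),.02)[:,:2]*1000).astype(np.float32));print(np.round(r[0]),np.round(r[1]),round(r[2],1))
# predicted pixel of pointer points: pan frame +y 115..130
for n,q in(('side',c),('top',d)): print(n,proj(q,[[.514,.35,.17],[.512,.391,.215],[.512,.391,0]]).round(1).tolist())
E
```

```text
[ 533. -313.] [137.  24.] 0.7
[ 543. -384.] [137.  27.] 8.9
[ 556. -461.] [135.  24.] 5.8
side [[306.4, 285.6], [307.0, 283.8], [305.0, 349.7]]
top [[144.2, 250.2], [124.4, 250.1], [148.4, 254.1]]
```

View pics/g1.png

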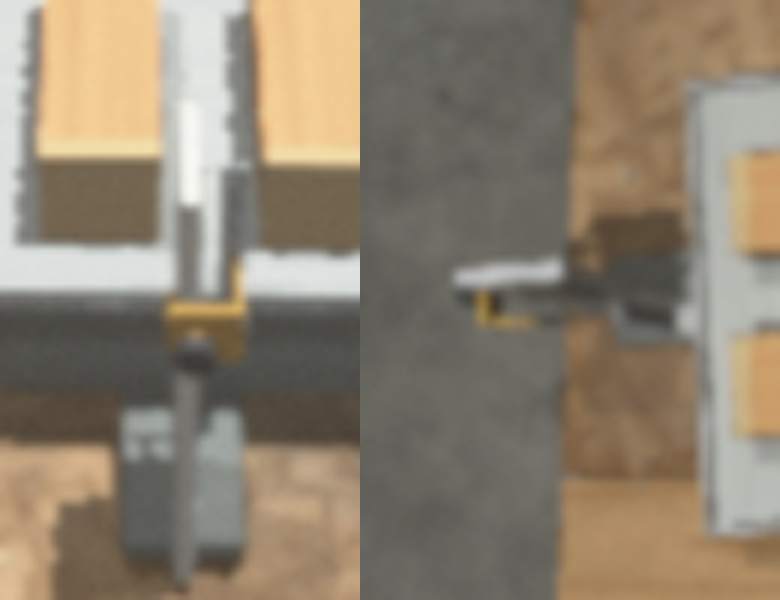

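Left (side): brass arm from its corner at (240,305) to its end at (238,265), dark pointer top at (235,172). Right (top): brass corner at (482,320), arm end at about (530,320).

```bash
python3 - <<'E'
from h import *
c=dict(np.load('sideB.npz'));d=dict(np.load('topB.npz'))
S=lambda x,y:np.array([x/6+270,y/6+260]);T=lambda x,y:np.array([(x-360)/6+100,y/6+200])
for n,a,b in(('corner',S(240,303),T(484,321)),('end',S(238,265),T(533,321)),('sliderR',S(170,305),T(482,295)),('pointer',S(235,172),T(640,312))):
    print(n,a,b,tri(c,a,d,b))
hs=cv2.cvtColor(c['pixels'],cv2.COLOR_BGR2HSV)
print(hs[300:322,307:313,1]); print(hs[284:306,307:312,2])
E
python3 plan.py 515,150,300,90
```

```text
corner [310.  310.5] [120.66666667 253.5       ] (array([0.50440284, 0.41983674, 0.16686655]), np.float64(0.002311491440815343))
end [309.66666667 304.16666667] [128.83333333 253.5       ] (array([0.50512366, 0.39752628, 0.16194069]), np.float64(0.0009190696603271805))
sliderR [298.33333333 310.83333333] [120.33333333 249.16666667] (array([0.52301365, 0.42195109, 0.16531175]), np.float64(0.009589635002854075))
pointer [309.16666667 288.66666667] [146.66666667 252.        ] (array([0.50860109, 0.34645342, 0.15771676]), np.float64(0.001963301703344922))
[[  6  14  14   2   4  12]
 [  8  24  18   8   4   7]
 [  8  33  43  13   7   5]
 [ 10  63  67  27   5   3]
 [ 17  76  85  40   7   3]
 [ 19  79  91  49   9   3]
 [ 13  77  92  50   8   3]
 [ 15  79  97  56  13   6]
 [ 18  82 105  64  16   6]
 [ 37  91 114  85  30   5]
 [ 99 114 124 104  51  14]
 [130 131 129 109  62  18]
 [132 131 126  98  54  23]
 [121 126 116  79  45  22]
 [120 122 109  74  43  19]
 [122 123 114  79  40  22]
 [119 120 114  84  39  23]
 [117 117 114  83  36  19]
 [113 123 110  76  29  13]
 [102 107 103  67  24  12]
 [ 59  67  58  41  18  16]
 [ 26  22  22  22  16  13]]
[[223 190 145 131 126]
 [223 191 143 131 125]
 [220 189 151 145 135]
 [205 179 161 166 150]
 [162 141 132 136 132]
 [142 120 115 111 119]
 [140 118 111 109 116]
 [137 110 105 110 118]
 [134 105 103 111 118]
 [136 105 100 110 118]
 [135 104 102 109 118]
 [134 108 105 111 120]
 [130 105 107 114 121]
 [128 103 107 114 119]
 [129 104 105 112 120]
 [127 106 107 115 120]
 [125 108 110 116 123]
 [127 108 112 126 145]
 [126 108 124 155 190]
 [124 118 144 177 206]
 [123 131 165 191 211]
 [120 135 183 210 218]]
now [559.  -59.2 252.6] yaw 50.3 tilt 0.03 F [-0.   0.2 -0.3] w 55.1 g 0.0 t 24.4
515,150,300,90 [0.0003, -0.0005, -0.8815, 0.1662, -0.2092, -0.0591]
```

Call:
move_arm(series=[[0, 0, 0.99, -0.265, 0.178, 0, 0.5], [0, 0, 0.99, -0.265, 0.178, 0, 0.5], [0, 0, 0.99, -0.265, 0.178, 0, 0.5], [0, 0, 0.99, -0.265, 0.178, 0, 0.5], [0, 0, 0.99, -0.265, 0.178, 0, 0.5], [0, 0, 0.99, -0.265, 0.178, 0, 0.5], [0, 0, 0.99, -0.265, 0.178, 0.1, 0.5], [0, 0, 0.99, -0.265, 0.178, 0.165, 0.5], [0, 0, 0.99, -0.265, 0.178, 0.165, 0.5], [0, 0, 0.99, -0.265, 0.178, 0.165, 0.5], [0, 0, 0.99, -0.265, 0.178, 0.165, 0.5], [0, 0, 0.99, -0.265, 0.178, 0.165, 0.5]])

```text
clock: 25.6
ee_pos: [0.5343, -0.315, 0.1229]
ee_rot: [0.001, 0.999, 0.049, 0.002]
force: [-0.1, -0.0, -0.1]
width: 0.496
grip_force: 0.0
```

```bash
python3 plan.py 533,-313,4,0.7; python3 - <<'E'
from h import *
c=grab('wrist');im=c['pixels'];hsv=cv2.cvtColor(im,cv2.COLOR_BGR2HSV)
m=(((hsv[...,0]<12)|(hsv[...,0]>170))&(hsv[...,1]>110)&(hsv[...,2]<140)).astype(np.uint8)*255
for k in cv2.findContours(m,cv2.RETR_EXTERNAL,cv2.CHAIN_APPROX_NONE)[0]:
    if cv2.contourArea(k)>300:
        r=cv2.minAreaRect((onz(c,k.reshape(-1,2),.02)[:,:2]*1000).astype(np.float32));print(np.round(r[0]),np.round(r[1]),round(r[2],1),cv2.boundingRect(k))
E
```

```text
now [ 534.3 -315.   122.9] yaw 5.6 tilt 0.22 F [-0.1 -0.  -0.1] w 45.7 g 0.0 t 25.6
533,-313,4,0.7 [0.0022, -0.0042, 0.11, -0.0018, -0.003, 0.1486]
[ 483. -154.] [14. 56.] 33.5 (49, 235, 61, 22)
[ 568. -315.] [23. 70.] 90.0 (263, 118, 37, 91)
[ 560. -383.] [107.  24.] 9.2 (351, 114, 31, 135)
```

Call:
move_arm(series=[[0, 0, 0.11, 0, 0, 0.05, 0.5], [0, 0, 0.11, 0, 0, 0.1, 0.5], [0, 0, 0.11, 0, 0, 0.14, 0.5], [0, 0, 0.11, 0, 0, 0.147, 0.5], [0, 0, 0.11, 0, 0, 0.147, 0.5], [0, 0, 0.11, 0, 0, 0.147, 0.05], [0, 0, 0.11, 0, 0, 0.147, 0.05], [0, 0, 0.11, 0, 0, 0.147, 0.05], [0, 0, 0.11, 0, 0, 0.147, 0.05], [0, 0, 0.11, 0, 0, 0.147, 0.05], [0, 0, 0.11, 0, 0, 0.08, 0.05], [0, 0, 0.11, 0, 0, 0.02, 0.05]])

```text
clock: 26.85
ee_pos: [0.5313, -0.3142, 0.1029]
ee_rot: [-0.001, 1.0, 0.006, -0.002]
force: [0.4, -0.6, -0.0]
width: 0.257
grip_force: 40.0
```

```bash
python3 plan.py 530,-60,220,4.7 527,192,220,4.7
```

```text
now [ 531.3 -314.2  102.9] yaw 0.7 tilt 0.2 F [ 0.4 -0.6 -0. ] w 23.6 g 40.0 t 26.9
530,-60,220,4.7 [-0.0024, 0.0039, -0.0898, 0.0015, -0.318, -0.1458]
527,192,220,4.7 [-0.0024, 0.0039, -0.0898, 0.0014, -0.633, -0.1452]
```

Call:
move_arm(series=[[0, 0, 0, 0, 0, -0.06, 0.05], [0, 0, -0.04, 0, -0.06, -0.145, 0.05], [0, 0, -0.09, 0, -0.633, -0.145, 0.05], [0, 0, -0.09, 0, -0.633, -0.145, 0.05], [0, 0, -0.09, 0, -0.633, -0.145, 0.05], [0, 0, -0.09, 0, -0.633, -0.145, 0.05], [0, 0, -0.09, 0, -0.633, -0.145, 0.05], [0, 0, -0.09, 0, -0.633, -0.145, 0.05], [0, 0, -0.09, 0, -0.633, -0.145, 0.05], [0, 0, -0.09, 0, -0.633, -0.145, 0.05], [0, 0, -0.09, 0, -0.633, -0.145, 0.05], [0, 0, -0.09, 0, -0.633, -0.145, 0.05]])

```text
clock: 28.05
ee_pos: [0.5257, 0.1966, 0.2196]
ee_rot: [-0.001, 0.999, 0.043, 0.0]
force: [0.3, 0.3, -1.0]
width: 0.254
grip_force: 40.0
```

```bash
python3 plan.py 527.7,196.5,136,4.7
```

```text
now [525.7 196.6 219.6] yaw 5.0 tilt 0.13 F [ 0.3  0.3 -1. ] w 23.4 g 40.0 t 28.1
527.7,196.5,136,4.7 [-0.0027, -0.0012, 0.0057, 0.0024, 0.0005, 0.1045]
```

Call:
move_arm(series=[[0, 0, 0, 0.002, 0, 0.05, 0.05], [0, 0, 0, 0.002, 0, 0.085, 0.05], [0, 0, 0, 0.002, 0, 0.1, 0.05], [0, 0, 0, 0.002, 0, 0.107, 0.05], [0, 0, 0, 0.002, 0, 0.107, 0.05], [0, 0, 0, 0.002, 0, 0.107, 0.5], [0, 0, 0, 0.002, 0, 0.107, 0.5], [0, 0, 0, 0.002, 0, 0.107, 0.5], [0, 0, 0, 0.002, 0, 0.08, 0.5], [0, 0, 0, 0.002, 0, 0.03, 0.5], [0, 0, 0, 0.002, 0, -0.04, 0.5], [0, 0, 0, 0.002, 0, -0.04, 0.5]])

```text
clock: 29.25
ee_pos: [0.531, 0.1935, 0.2574]
ee_rot: [-0.002, 0.999, 0.041, 0.005]
force: [-0.1, 0.2, 0.6]
width: 0.502
grip_force: 0.0
```

```bash
python3 plan.py 543,-384,250,8.9 543,-384,120,8.9
```

```text
now [531.  193.5 257.4] yaw 4.7 tilt 0.59 F [-0.1  0.2  0.6] w 46.1 g 0.0 t 29.2
543,-384,250,8.9 [-0.0037, -0.0125, -0.0932, -0.0443, 0.7206, 0.0064]
543,-384,120,8.9 [-0.0037, -0.0125, -0.0932, -0.0459, 0.7212, 0.1689]
```

Call:
move_arm(series=[[0, 0, -0.093, -0.043, 0.724, 0, 0.5], [0, 0, -0.093, -0.043, 0.724, 0, 0.5], [0, 0, -0.093, -0.043, 0.724, 0, 0.5], [0, 0, -0.093, -0.043, 0.724, 0, 0.5], [0, 0, -0.093, -0.043, 0.724, 0, 0.5], [0, 0, -0.093, -0.043, 0.724, 0, 0.5], [0, 0, -0.093, -0.043, 0.724, 0, 0.5], [0, 0, -0.093, -0.043, 0.724, 0, 0.5], [0, 0, -0.093, -0.043, 0.724, 0, 0.5], [0, 0, -0.093, -0.043, 0.724, 0.02, 0.5], [0, 0, -0.093, -0.043, 0.724, 0.1, 0.5], [0, 0, -0.093, -0.043, 0.724, 0.165, 0.5]])

```text
clock: 30.45
ee_pos: [0.5415, -0.3715, 0.167]
ee_rot: [0.003, 0.997, 0.075, 0.002]
force: [0.4, 0.2, 0.0]
width: 0.502
grip_force: 0.0
```

Call:
move_arm(series=[[0, 0, 0, 0, 0, 0, 0.5], [0, 0, 0, 0, 0, 0, 0.5], [0, 0, 0, 0, 0, 0, 0.5]])

```text
clock: 30.75
ee_pos: [0.5427, -0.3649, 0.1677]
ee_rot: [0.0, 0.997, 0.078, 0.001]
force: [1.1, 0.8, 1.3]
width: 0.501
grip_force: 0.0
```

```bash
cat > str.py <<'E'
from h import *
for n in('wrist','top'):
    c=grab(n);im=c['pixels'];hsv=cv2.cvtColor(im,cv2.COLOR_BGR2HSV)
    m=(((hsv[...,0]<12)|(hsv[...,0]>170))&(hsv[...,1]>110)&(hsv[...,2]<140)).astype(np.uint8)*255
    for k in cv2.findContours(m,cv2.RETR_EXTERNAL,cv2.CHAIN_APPROX_NONE)[0]:
        if cv2.contourArea(k)>(300 if n=='wrist' else 60):
            w=onz(c,k.reshape(-1,2),.02)[:,:2]*1000
            if abs(w[:,0].mean()-550)<90: 
                r=cv2.minAreaRect(w.astype(np.float32));print(n,np.round(r[0]),np.round(r[1]),round(r[2],1),cv2.boundingRect(k))
E
python3 str.py; python3 plan.py 543,-384,4,8.9
```

```text
wrist [ 460. -180.] [15. 56.] 38.2 (51, 234, 50, 23)
wrist [ 579. -381.] [69. 22.] 8.0 (288, 120, 26, 77)
top [ 495. -392.] [26. 39.] 88.8 (383, 249, 9, 13)
top [ 509. -468.] [30. 39.] 88.6 (405, 244, 10, 13)
top [596. 223.] [150.  23.] 2.7 (194, 205, 9, 46)
top [ 605. -877.] [271.  44.] 2.3 (515, 180, 21, 80)
now [ 542.8 -365.   168.1] yaw 9.0 tilt 0.21 F [ 0.1 -0.2  1. ] w 46.2 g 0.0 t 30.9
543,-384,4,8.9 [0.0023, -0.0042, 0.0024, -0.0041, 0.0231, 0.2052]
```

Call:
move_arm(series=[[0, 0, 0, -0.004, 0.024, 0.05, 0.5], [0, 0, 0, -0.004, 0.024, 0.1, 0.5], [0, 0, 0, -0.004, 0.024, 0.16, 0.5], [0, 0, 0, -0.004, 0.024, 0.2, 0.5], [0, 0, 0, -0.004, 0.024, 0.204, 0.5], [0, 0, 0, -0.004, 0.024, 0.204, 0.5], [0, 0, 0, -0.004, 0.024, 0.204, 0.05], [0, 0, 0, -0.004, 0.024, 0.204, 0.05], [0, 0, 0, -0.004, 0.024, 0.204, 0.05], [0, 0, 0, -0.004, 0.024, 0.204, 0.05], [0, 0, 0, -0.004, 0.024, 0.204, 0.05], [0, 0, 0, -0.004, 0.024, 0.204, 0.05]])

```text
clock: 32.05
ee_pos: [0.5414, -0.3858, 0.0036]
ee_rot: [0.0, 0.997, 0.077, 0.001]
force: [-1.5, 0.4, 6.0]
width: 0.262
grip_force: 40.0
```

```bash
python3 plan.py 543,-384,225,8.9 525,233,225,4.7
```

```text
now [ 541.4 -385.8    3.6] yaw 8.9 tilt 0.08 F [-1.5  0.4  6. ] w 24.1 g 40.0 t 32.0
543,-384,225,8.9 [0.0011, -0.0013, -0.0004, 0.0026, -0.0017, -0.2768]
525,233,225,4.7 [0.0011, -0.0014, 0.093, 0.0995, -0.7672, -0.2774]
```

Call:
move_arm(series=[[0, 0, 0, 0, 0, -0.06, 0.05], [0, 0, 0, 0, 0, -0.12, 0.05], [0, 0, 0, 0, -0.03, -0.2, 0.05], [0, 0, 0.02, 0, -0.06, -0.277, 0.05], [0, 0, 0.093, 0.1, -0.767, -0.277, 0.05], [0, 0, 0.093, 0.1, -0.767, -0.277, 0.05], [0, 0, 0.093, 0.1, -0.767, -0.277, 0.05], [0, 0, 0.093, 0.1, -0.767, -0.277, 0.05], [0, 0, 0.093, 0.1, -0.767, -0.277, 0.05], [0, 0, 0.093, 0.1, -0.767, -0.277, 0.05], [0, 0, 0.093, 0.1, -0.767, -0.277, 0.05], [0, 0, 0.093, 0.1, -0.767, -0.277, 0.05]])

```text
clock: 33.25
ee_pos: [0.5278, 0.0508, 0.2143]
ee_rot: [0.0, 0.999, 0.041, 0.0]
force: [0.9, 0.5, -1.2]
width: 0.257
grip_force: 40.0
```

```bash
python3 plan.py 525,233,225,4.7 525,233,130,4.7
```

```text
now [527.8  50.8 214.3] yaw 4.7 tilt 0.02 F [ 0.9  0.5 -1.2] w 23.7 g 40.0 t 33.2
525,233,225,4.7 [0.0003, -0.0004, -0.0002, 0.0152, -0.2273, -0.0134]
525,233,130,4.7 [0.0003, -0.0004, -0.0002, 0.0151, -0.2273, 0.1053]
```

Call:
move_arm(series=[[0, 0, 0, 0.015, -0.249, -0.013, 0.05], [0, 0, 0, 0.015, -0.249, -0.013, 0.05], [0, 0, 0, 0.015, -0.249, -0.013, 0.05], [0, 0, 0, 0.015, -0.249, -0.013, 0.05], [0, 0, 0, 0.015, -0.249, -0.013, 0.05], [0, 0, 0, 0.015, -0.249, 0.05, 0.05], [0, 0, 0, 0.015, -0.249, 0.08, 0.05], [0, 0, 0, 0.015, -0.249, 0.09, 0.05], [0, 0, 0, 0.015, -0.249, 0.09, 0.05]])

```text
clock: 34.15
ee_pos: [0.5235, 0.2479, 0.1413]
ee_rot: [0.0, 0.999, 0.041, -0.001]
force: [0.5, 0.1, 0.0]
width: 0.258
grip_force: 40.0
```

```bash
python3 plan.py 524,250.5,129,4.7
```

```text
now [523.5 247.9 141.3] yaw 4.7 tilt 0.12 F [0.5 0.1 0. ] w 23.7 g 40.0 t 34.1
524,250.5,129,4.7 [0.001, 0.0024, -0.0001, 0.001, -0.0032, 0.0153]
```

Then release, rise, and retreat towards -y.

Call:
move_arm(series=[[0, 0, 0, 0, -0.002, 0.008, 0.05], [0, 0, 0, 0, -0.002, 0.0155, 0.05], [0, 0, 0, 0, -0.002, 0.0155, 0.05], [0, 0, 0, 0, -0.002, 0.0155, 0.4], [0, 0, 0, 0, -0.002, 0.0155, 0.4], [0, 0, 0, 0, -0.002, 0.0155, 0.4], [0, 0, 0, 0, -0.002, -0.01, 0.4], [0, 0, 0, 0, -0.002, -0.05, 0.4], [0, 0, 0, 0, -0.002, -0.11, 0.4], [0, 0, 0, 0, -0.05, -0.2, 0.4], [0, 0, 0, 0, -0.002, -0.25, 0.4], [0, 0, 0, 0, -0.002, -0.25, 0.4]])

```text
clock: 35.35
ee_pos: [0.5248, 0.2508, 0.3471]
ee_rot: [-0.001, 0.999, 0.041, 0.003]
force: [0.2, 0.3, -0.1]
width: 0.399
grip_force: 0.0
```

```bash
python3 plan.py 524,-60,320,4.7 515,150,310,49
```

```text
now [524.8 250.8 347.1] yaw 4.7 tilt 0.37 F [ 0.2  0.3 -0.1] w 36.7 g 0.0 t 35.4
524,-60,320,4.7 [-0.0031, -0.0076, 0.0011, -0.0334, 0.3871, 0.0327]
515,150,310,49 [0.0, -0.0084, -0.9834, -0.0229, 0.1246, 0.0459]
```

Call:
move_arm(series=[[0, 0, 0, 0, 0.387, 0, 0.5], [0, 0, 0, 0, 0.387, 0, 0.5], [0, 0, 0, 0, 0.387, 0, 0.5], [0, 0, 0, 0, 0.387, 0, 0.5], [0, 0, 0, 0, 0.387, 0, 0.5], [0, 0, 0, 0, 0.387, 0, 0.5], [0, 0, 0, 0, 0.387, 0, 0.5], [0, 0, 0, 0, 0.387, 0, 0.5]])

```text
clock: 36.15
ee_pos: [0.5492, -0.061, 0.342]
ee_rot: [0.0, 0.999, 0.039, 0.0]
force: [0.3, 0.9, -0.9]
width: 0.499
grip_force: 0.0
```

```bash
python3 - <<'E'
from h import *
c=grab('side');d=grab('top')
np.savez('sideC.npz',**{k:c[k] for k in('pixels','K','D','R','t')});np.savez('topC.npz',**{k:d[k] for k in('pixels','K','D','R','t')})
z=dict(np.load('side0.npz'))['pixels']
f=lambda im:cv2.resize(im[270:330,280:325],(360,480),interpolation=cv2.INTER_CUBIC)
b=cv2.resize(d['pixels'][190:300,110:240],(440,372),interpolation=cv2.INTER_CUBIC);b=cv2.copyMakeBorder(b,0,108,0,0,cv2.BORDER_CONSTANT)
cv2.imwrite('pics/g2.png',np.hstack([f(c['pixels']),b]))
E
```

```text
(no output)
```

View pics/g2.png

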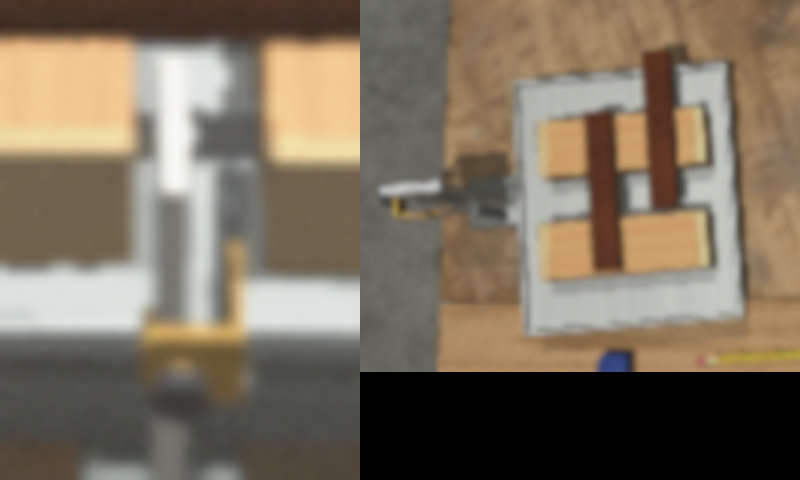

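Two strips are in the pan, level. Strip 1 sits off-centre on the far square, centred at about (661,129), with strip 2 across both. In the side crop the brass arm end is at (235,240), with the pointer stem above it.

```bash
python3 - <<'E'
from h import *
S={n:dict(np.load(f'side{n}.npz')) for n in '0BC'}
g={n:cv2.cvtColor(S[n]['pixels'],cv2.COLOR_BGR2GRAY).astype(np.float32) for n in S}
# vertical shift of pan front lip (template match, subpixel) relative to B, at columns w/o blocks
B=cv2.resize(g['B'],None,fx=8,fy=8,interpolation=cv2.INTER_CUBIC)
for n in '0C':
    I=cv2.resize(g[n],None,fx=8,fy=8,interpolation=cv2.INTER_CUBIC)
    for nm,(x0,y0,x1,y1) in dict(lipR=(335,298,352,312),lipL=(258,296,264,312),gate=(292,306,314,322)).items():
        t=B[y0*8:y1*8,x0*8:x1*8]; r=cv2.matchTemplate(I[(y0-8)*8:(y1+8)*8,x0*8:x1*8],t,cv2.TM_CCOEFF_NORMED)
        k=cv2.minMaxLoc(r);print(n,nm,'dy px',(k[3][1]-64)/8,k[1])
c=S['B'];print('px per 10mm drop at lip',np.diff(proj(c,[[.514,.345,.09],[.514,.345,.08]]),axis=0))
for n in '0BC': print(n);print(np.c_[np.arange(278,312),g[n][278:312,306:312].astype(int)])
E
```

```text
0 lipR dy px -2.375 0.9761654734611511
0 lipL dy px -2.125 0.9914273619651794
0 gate dy px -0.875 0.8984259963035583
C lipR dy px 2.625 0.9733924269676208
C lipL dy px 2.75 0.992463231086731
C gate dy px 0.75 0.8942948579788208
px per 10mm drop at lip [[-0.08606984  2.92979177]]
0
[[278 225 224 225 224 225 225]
 [279 225 226 225 224 224 224]
 [280 225 226 226 226 225 225]
 [281 226 225 225 225 225 225]
 [282 226 224 224 225 224 224]
 [283 224 224 222 222 222 224]
 [284 221 213 200 201 207 219]
 [285 204 176 155 149 164 197]
 [286 194 150 123 119 140 188]
 [287 187 138 111 108 136 187]
 [288 187 134 105 105 135 188]
 [289 184 135 106 106 138 187]
 [290 183 135 109 109 138 187]
 [291 182 135 109 111 138 185]
 [292 184 132 106 107 139 189]
 [293 185 133 105 110 145 193]
 [294 182 134 109 113 151 195]
 [295 184 133 109 116 152 195]
 [296 178 129 106 116 150 194]
 [297 176 126 107 115 150 193]
 [298 177 127 105 113 150 194]
 [299 178 128 108 119 159 202]
 [300 178 131 126 144 174 205]
 [301 175 128 133 158 184 208]
 [302 176 128 127 154 186 210]
 [303 173 125 118 149 183 211]
 [304 164 11
[... 1650 characters left out ...]
 103 106 111 106]
 [290 167 143 126 132 145 134]
 [291 186 140 115 120 128 125]
 [292 186 133 108 105 111 117]
 [293 186 135 109 105 108 114]
 [294 185 137 116 109 107 115]
 [295 182 133 115 110 106 115]
 [296 180 127 110 106 107 116]
 [297 180 125 101  99 107 114]
 [298 181 125 100  99 108 116]
 [299 181 129 110 112 115 119]
 [300 179 130 127 136 132 123]
 [301 179 129 133 150 144 125]
 [302 176 126 124 143 143 128]
 [303 174 124 117 138 144 129]
 [304 164 121 118 142 155 147]
 [305 158 117 121 160 185 193]
 [306 154 114 121 167 205 216]
 [307 157 115 118 168 207 222]
 [308 160 115 117 167 209 223]
 [309 161 119 122 170 211 223]
 [310 170 144 146 176 205 217]
 [311 179 170 169 178 181 174]]
```

```bash
sed -i 's/x,y,z,w=map(float,a.split(.,.));w=np.radians(w)/v=list(map(float,a.split(",")))+[0];x,y,z,w=v[:4];w=np.radians(w)/; s/^    print(a,np.r_/    G=G@Ro.from_euler("y",v[4],degrees=True).as_matrix()\n    print(a,np.r_/' plan.py; python3 plan.py 420,150,340,38,0
```

```text
now [549.2 -56.9 342.1] yaw 4.8 tilt 0.06 F [-1.   0.7  0.2] w 45.8 g 0.0 t 36.2
420,150,340,38,0 [-0.0011, -0.0006, -0.7382, -0.1394, -0.2712, 0.0028]
```

Call:
move_arm(series=[[0, 0, -0.738, -0.139, -0.271, 0, 0.1], [0, 0, -0.738, -0.139, -0.271, 0, 0.1], [0, 0, -0.738, -0.139, -0.271, 0, 0.1], [0, 0, -0.738, -0.139, -0.271, 0, 0.1], [0, 0, -0.738, -0.139, -0.271, 0, 0.1], [0, 0, -0.738, -0.139, -0.271, 0, 0.1], [0, 0, -0.738, -0.139, -0.271, 0, 0.1]])

```text
clock: 36.95
ee_pos: [0.4195, 0.1509, 0.3424]
ee_rot: [0.0, 0.945, 0.328, 0.0]
force: [0.5, -0.1, -0.8]
width: 0.101
grip_force: 0.0
```

```bash
python3 plan.py 327,255,260,38,44
```

```text
now [419.5 150.9 342.4] yaw 38.2 tilt 0.05 F [ 0.5 -0.1 -0.8] w 9.3 g 0.0 t 37.0
327,255,260,38,44 [-0.0015, 0.9768, 0.0053, -0.0103, -0.1738, 0.1029]
```

Call:
move_arm(series=[[0, 0.977, 0.005, -0.01, -0.174, 0.0, 0.1], [0, 0.977, 0.005, -0.01, -0.174, 0.0, 0.1], [0, 0.977, 0.005, -0.01, -0.174, 0.0, 0.1], [0, 0.977, 0.005, -0.01, -0.174, 0.05, 0.1], [0, 0.977, 0.005, -0.01, -0.174, 0.103, 0.1], [0, 0.977, 0.005, -0.01, -0.174, 0.103, 0.1], [0, 0.977, 0.005, -0.01, -0.174, 0.103, 0.1], [0, 0.977, 0.005, -0.01, -0.174, 0.103, 0.1], [0, 0.977, 0.005, -0.01, -0.174, 0.103, 0.1], [0, 0.977, 0.005, -0.01, -0.174, 0.103, 0.1]])

```text
clock: 37.95
ee_pos: [0.3295, 0.2536, 0.2602]
ee_rot: [-0.122, 0.878, 0.299, 0.354]
force: [-0.3, -0.5, -0.0]
width: 0.1
grip_force: 0.0
```

```bash
python3 plan.py; python3 - <<'E'
from h import *
c=grab('wrist');np.savez('wC.npz',**{k:c[k] for k in('pixels','K','D','R','t')})
im=c['pixels'];hsv=cv2.cvtColor(im,cv2.COLOR_BGR2HSV)
print('cam',-c['R'].T@c['t'],c['R'][2], 'gate px',proj(c,[[.505,.40,.16],[.505,.42,.16],[.51,.35,.16]]).round())
m=((hsv[...,0]>14)&(hsv[...,0]<30)&(hsv[...,1]>110)&(hsv[...,2]>90)).astype(np.uint8)
n,l,s,ce=cv2.connectedComponentsWithStats(m)
for i in range(1,n):
    if s[i,4]>20: print(s[i],ce[i].round())
E
```

```text
now [329.5 253.6 260.2] yaw 37.6 tilt 44.02 F [-0.3 -0.5 -0. ] w 9.2 g 0.0 t 38.0
cam [0.28039505 0.21491543 0.4193772 ] [ 0.39259098  0.30495185 -0.86768467] gate px [[269.  95.]
 [255.  88.]
 [309. 113.]]
[ 423    7   71   92 2815] [461.  48.]
[338  33  53  51 238] [366.  57.]
[395  35  11   7  32] [401.  38.]
[253  71  31  37 357] [264.  89.]
[510  86   9   5  28] [514.  88.]
[401 102  30  24 172] [414. 110.]
[447 126  13  19  33] [452. 137.]
[552 127   8  14  68] [557. 134.]
[351 128  52  47 763] [369. 156.]
[478 133  16  23 134] [485. 146.]
[ 489  132   71   63 2675] [527. 161.]
[ 397  136   52   62 1042] [420. 172.]
[473 145   6  13  23] [475. 153.]
[445 157  33  57 361] [460. 191.]
[247 169   7   9  31] [250. 173.]
[215 181  47  51 721] [238. 210.]
[ 315  180  127   81 1567] [364. 219.]
[551 183   9   6  31] [555. 186.]
[556 191   4  10  22] [558. 195.]
[415 203  17   9  26] [423. 207.]
[476 212  10  12  59] [480. 219.]
[192 226  12   7  41] [196. 230.]
[521 231   7   9  25] [525. 234.]
[247 249   7  60 304] [250. 279.]
[301 249   8  60 324] [305. 280.]
[268 252  18  11 131] [275. 258.]
[  80  317  354   11 2248] [291. 323.]
[ 415  391   89   29 1499] [459. 406.]
[481 390  27  17 220] [498. 396.]
```

The pose was reached, and the brass shows at (253..284, 71..108), just where predicted. I'll read it as a character map.

```bash
python3 - <<'E'
from h import *
c=dict(np.load('wC.npz'));im=c['pixels'];hsv=cv2.cvtColor(im,cv2.COLOR_BGR2HSV)
# # brass, digits brightness otherwise
for y in range(62,122):
    r=''
    for x in range(240,330):
        h,s,v=map(int,hsv[y,x]); r+= '#' if (14<h<30 and s>120 and v>70) else '0123456789'[min(9,v*10//256)]
    print(y,r)
E
```

```text
62 555555555555555555555556555555555555555555444455555667666655555555555556666666666666666666
63 555555555555555555555666655555555555555555544455555566666666655555555556666666666666666666
64 555555555555555555555666555555555555555555555555555555555666666555555556666666666666666666
65 555555555445555555555666555555555555555555555555555555555566666555555556666666666666666666
66 555555555544455555555555555555555555555555555555555555555445555555555456666666666666666666
67 555555555554445555555555555555555555555555555555555555555544445555554456666666666666666666
68 555555555555544455555555555555555555555555555555555555555554445555554456666666666666666666
69 555555555555555445555555665555555555555555555555555555555555545555554456666666666666666666
70 555555555555555555555556776555555555555555555555555555555555555555555556666666666666666666
71 555555555555555555555557##7555555555555555555555444455555555555555555556666666666666666666
72 55555555555555544555557###7555555555555555555555544444455555555555555556666666666666666666
73 5555555555555544444557####6555555555555555555555544333444555555
[... 3861 characters left out ...]
44455555555444578888877777778888888
115 655555566666666666666666666555555555555555555555555444444455555554444678888777777888888888
116 666555666666666666666666666555555555555555555555555444444555555554444688888777777888888888
117 666666666666666666666666666554444555555555555555555544444455555544445688888777777888888888
118 666666666666666666666666666554444555555555555555555444444455555544445688888887778888888888
119 666665555666666666666666666554444555555555555555555444444555555544445688888888888888888888
120 666665555666666666666666666554444455555555544555555444444555555544445788888888888888888888
121 666655555556666666666666666554444444555555544445555444444555555544445788888888888888888888
```

The map shows both prongs, upper from (264,90) to (283,98) and lower from (262,98) to (282,107). The dark pointer blade comes in between them from about (273,97) to (303,109). I'll put numbers on that.

```bash
python3 - <<'E'
from h import *
c=dict(np.load('wC.npz'));g=cv2.cvtColor(c['pixels'],cv2.COLOR_BGR2GRAY).astype(int);hsv=cv2.cvtColor(c['pixels'],cv2.COLOR_BGR2HSV).astype(int)
w=np.radians(4.7);P0=np.array([.505,.3975,0]);nrm=np.array([np.cos(w),np.sin(w),0])
def onp(uv):
    o,d=ray(c,uv);return o+d*((P0-o)@nrm/(d@nrm))[:,None]
for x in range(266,284):
    s=hsv[86:112,x,1]; b=s>110; rows=np.arange(86,112)[b]
    lo=rows[rows> (94+(x-262)*.5)]; up=rows[rows<=(94+(x-262)*.5)]
    if len(lo) and len(up):
        u,l=up.mean(),lo.mean();zu,zl=onp([(x,u),(x,l)])
        print(x,round(u,1),round(l,1),'z',(zu*1000).round(1),(zl*1000).round(1),'|',g[int(up.max()):int(lo.min())+1,x])
print(onp([(272,96.5),(275,97.5),(278,98.5),(280,99.5),(283,101),(288,102.3),(290,103)]).round(4)*1000)
E
```

```text
266 90.5 99.5 z [504.4 404.2 164.6] [504.4 404.7 151.6] | [152 140 146 150 149 150 157 156]
267 91.0 99.5 z [504.6 402.9 164.6] [504.5 403.3 152.3] | [165 143 139 145 147 147 151 155]
268 92.0 100.0 z [504.7 401.6 163.8] [504.6 401.9 152.2] | [150 136 139 144 144 146 152]
269 92.0 100.5 z [504.8 400.3 164.4] [504.7 400.6 152.1] | [161 138 134 139 141 140 141 142]
270 92.5 101.0 z [504.9 399.  164.3] [504.9 399.3 152.1] | [146 130 131 135 134 130 134]
271 93.0 101.5 z [505.  397.7 164.3] [505.  397.9 152. ] | [157 131 125 131 132 131 137 148]
272 93.5 102.0 z [505.1 396.4 164.2] [505.1 396.6 152. ] | [137 119 124 132 134 142 154]
273 94.0 102.0 z [505.2 395.1 164.1] [505.2 395.2 152.6] | [149 121 118 128 134 139 149]
274 94.5 103.0 z [505.3 393.8 164.1] [505.3 393.9 151.8] | [132 117 124 132 134 139 148]
275 95.0 103.0 z [505.4 392.5 164. ] [505.4 392.6 152.5] | [149 121 120 129 133 140 155]
276 95.5 104.0 z [505.5 391.2 163.9] [505.5 391.3 151.7] | [130 115 124 133 140 154 166]
277 96.0 104.0 z [505.6 389.9 163.9] [505.6 389.9 152.4] | [145 115 117 129 136 146 162]
278 96.5 105.0 z [505.7 388.6 163.8] [505.7 388.6 151.6] | [123 112 124 132 139 151 163]
279 96.5 105.0 z [505.8 387.3 164.4] [505.8 387.3 152.3] | [137 112 116 129 134 143 158]
280 97.0 106.0 z [505.9 386.1 164.3] [505.9 386.  151.5] | [154 119 110 123 131 136 148 158]
281 97.5 106.0 z [506.  384.8 164.3] [506.1 384.7 152.2] | [132 106 115 128 133 140 154]
282 98.0 106.5 z [506.1 383.5 164.2] [506.2 383.4 152.1] | [142 106 106 122 131 135 145 153]
283 98.5 107.0 z [506.3 382.2 164.1] [506.3 382.1 152. ] | [138 106 100 117 129 133 138 143 137]
[[505.1 396.4 160. ]
 [505.4 392.5 160.5]
 [505.7 388.6 161. ]
 [505.9 386.  160.8]
 [506.3 382.2 160.7]
 [506.8 375.9 162. ]
 [507.  373.3 162.3]]
```

```bash
python3 - <<'E'
from h import *
c=dict(np.load('wC.npz'));g=cv2.cvtColor(c['pixels'],cv2.COLOR_BGR2GRAY).astype(int)
w=np.radians(4.7);P0=np.array([.505,.3975,0]);nrm=np.array([np.cos(w),np.sin(w),0])
def onp(uv):
    o,d=ray(c,uv);return o+d*((P0-o)@nrm/(d@nrm))[:,None]
print('rows 92..116')
for x in range(270,306,2): print(x,g[92:117,x])
for z in (.152,.1582,.161,.164):
    print(z,proj(c,[[.505+.0821*(.3975-y),y,z] for y in(.40,.39,.38,.37,.36,.35)]).round(1).tolist())
E
```

```text
rows 92..116
270 [183 174 146 130 131 135 134 130 134 138 132 126 131 136 138 139 139 138
 139 140 141 143 144 141 131]
272 [174 185 170 137 119 124 132 134 142 154 154 137 126 129 133 134 134 133
 132 133 133 134 131 129 126]
274 [148 169 180 163 132 117 124 132 134 139 148 149 134 125 128 133 134 134
 134 132 132 133 134 137 140]
276 [136 147 170 182 164 130 115 124 133 140 154 166 157 136 124 128 133 134
 134 134 133 133 135 139 145]
278 [134 137 153 179 185 159 123 112 124 132 139 151 163 155 136 127 131 134
 135 134 134 134 134 135 140]
280 [134 135 139 155 179 182 154 119 110 123 131 136 148 158 152 134 127 131
 134 134 134 135 134 134 136]
282 [135 134 135 140 158 177 175 142 106 106 122 131 135 145 153 142 127 129
 134 135 135 135 135 135 136]
284 [136 137 135 135 138 143 140 126 107 100 111 126 132 135 135 132 131 133
 135 136 136 136 137 135 135]
286 [134 135 135 135 135 134 132 126 118 103  98 111 126 132 133 132 133 135
 136 137 137 137 137 137 136]
288 [117 119 121 126 132 134 132 127 118 103  88  86 100 117 124 119 122 130
 135 138 137 137 137 137 137]
290 [118 127 131 
[... 545 characters left out ...]
0 140 141 142 143 143 140 133 125 112  93  79  82
 101 127 141 146 148 148 149]
302 [145 145 146 145 146 146 146 147 147 147 147 146 141 134 126 113  95  82
  90 114 136 145 147 145 143]
304 [144 143 143 143 142 142 141 141 141 140 140 139 137 133 128 122 113 113
 141 165 165 145 132 127 126]
0.152 [[269.5, 100.8], [277.0, 104.3], [284.6, 107.8], [292.3, 111.3], [300.2, 114.9], [308.1, 118.6]]
0.1582 [[269.3, 96.5], [276.9, 100.0], [284.7, 103.5], [292.5, 107.1], [300.5, 110.7], [308.6, 114.4]]
0.161 [[269.3, 94.5], [276.9, 98.0], [284.7, 101.5], [292.6, 105.1], [300.6, 108.8], [308.8, 112.5]]
0.164 [[269.2, 92.4], [276.9, 95.9], [284.8, 99.4], [292.7, 103.0], [300.8, 106.7], [309.0, 110.4]]
```

```bash
python3 - <<'E'
from h import *
c=dict(np.load('topC.npz'));hsv=cv2.cvtColor(c['pixels'],cv2.COLOR_BGR2HSV)
m=(((hsv[...,0]<12)|(hsv[...,0]>170))&(hsv[...,1]>110)&(hsv[...,2]<130)).astype(np.uint8)*255
for k in cv2.findContours(m,cv2.RETR_EXTERNAL,cv2.CHAIN_APPROX_NONE)[0]:
    p=k.reshape(-1,2).mean(0)
    if cv2.contourArea(k)>60 and 150<p[0]<430 and 180<p[1]<290:
        z=.143 if p[0]<250 else .02
        r=cv2.minAreaRect((onz(c,k.reshape(-1,2),z)[:,:2]*1000).astype(np.float32));print(p.round(),np.round(r[0],1),np.round(r[1]),round(r[2],1))
E
python3 plan.py 420,0,330,38,0
```

```text
[182. 246.] [527.2 248.1] [131.  22.] 3.6
[407. 236.] [ 556. -461.] [135.  25.] 5.8
[199. 228.] [581.1 198. ] [135.  22.] 4.1
now [329.6 253.8 260.5] yaw 37.6 tilt 44.05 F [-0.5 -0.1  0.2] w 9.2 g 0.0 t 38.0
420,0,330,38,0 [0.0011, -0.9789, -0.0072, -0.0145, 0.32, -0.1355]
```

Call:
move_arm(series=[[0, -0.977, -0.005, -0.0145, 0.32, -0.135, 0.5], [0, -0.977, -0.005, -0.0145, 0.32, -0.135, 0.5], [0, -0.977, -0.005, -0.0145, 0.32, -0.135, 0.5], [0, -0.977, -0.005, -0.0145, 0.32, -0.135, 0.5], [0, -0.977, -0.005, -0.0145, 0.32, -0.135, 0.5], [0, -0.977, -0.005, -0.0145, 0.32, -0.135, 0.5], [0, -0.977, -0.005, -0.0145, 0.32, -0.135, 0.5], [0, -0.977, -0.005, -0.0145, 0.32, -0.135, 0.5]])

```text
clock: 38.8
ee_pos: [0.4232, -0.0052, 0.3294]
ee_rot: [0.001, 0.947, 0.321, 0.0]
force: [-0.5, -0.3, -0.5]
width: 0.506
grip_force: 0.0
```

```bash
python3 plan.py 554,-461,140,5.8
```

```text
now [423.2  -5.2 329.4] yaw 37.5 tilt 0.12 F [-0.5 -0.3 -0.5] w 46.6 g 0.0 t 38.8
554,-461,140,5.8 [0.0026, -0.0005, 0.7041, -0.2169, 0.5512, 0.238]
```

Call:
move_arm(series=[[0, 0, 0.7, -0.217, 0.553, 0.12, 0.5], [0, 0, 0.7, -0.217, 0.553, 0.12, 0.5], [0, 0, 0.7, -0.217, 0.553, 0.12, 0.5], [0, 0, 0.7, -0.217, 0.553, 0.12, 0.5], [0, 0, 0.7, -0.217, 0.553, 0.12, 0.5], [0, 0, 0.7, -0.217, 0.553, 0.12, 0.5], [0, 0, 0.7, -0.217, 0.553, 0.12, 0.5], [0, 0, 0.7, -0.217, 0.553, 0.12, 0.5], [0, 0, 0.7, -0.217, 0.553, 0.12, 0.5], [0, 0, 0.7, -0.217, 0.553, 0.2, 0.5], [0, 0, 0.7, -0.217, 0.553, 0.238, 0.5], [0, 0, 0.7, -0.217, 0.553, 0.238, 0.5]])

```text
clock: 40.0
ee_pos: [0.551, -0.456, 0.1316]
ee_rot: [-0.002, 0.998, 0.055, -0.004]
force: [-1.1, 1.1, -1.2]
width: 0.499
grip_force: 0.0
```

```bash
python3 str.py; python3 plan.py 554,-461,4,5.8
```

```text
wrist [ 513. -469.] [28. 22.] 6.2 (275, 232, 26, 32)
wrist [ 594. -460.] [63. 22.] 6.2 (275, 111, 28, 81)
top [ 507. -466.] [37. 24.] 5.8 (405, 245, 9, 12)
top [536. 277.] [145.  25.] 3.5 (177, 224, 10, 45)
top [596. 221.] [149.  24.] 4.1 (194, 205, 10, 46)
top [ 605. -875.] [271.  44.] 3.2 (515, 180, 21, 80)
now [ 553.9 -455.3  137.4] yaw 6.4 tilt 0.16 F [-0.   0.5  0.9] w 45.9 g 0.0 t 40.1
554,-461,4,5.8 [-0.002, 0.0028, 0.0131, -0.0003, 0.0074, 0.1667]
```

Call:
move_arm(series=[[0, 0, 0.013, 0, 0.0098, 0.05, 0.5], [0, 0, 0.013, 0, 0.0098, 0.1, 0.5], [0, 0, 0.013, 0, 0.0098, 0.15, 0.5], [0, 0, 0.013, 0, 0.0098, 0.167, 0.5], [0, 0, 0.013, 0, 0.0098, 0.167, 0.5], [0, 0, 0.013, 0, 0.0098, 0.167, 0.05], [0, 0, 0.013, 0, 0.0098, 0.167, 0.05], [0, 0, 0.013, 0, 0.0098, 0.167, 0.05], [0, 0, 0.013, 0, 0.0098, 0.167, 0.05], [0, 0, 0.013, 0, 0.0098, 0.167, 0.05], [0, 0, 0.013, 0, 0.0098, 0.167, 0.05]])

```text
clock: 41.2
ee_pos: [0.5563, -0.4644, 0.007]
ee_rot: [0.001, 0.999, 0.051, 0.001]
force: [-1.8, 1.2, 8.1]
width: 0.259
grip_force: 40.0
```

```bash
python3 plan.py 554,-461,240,5.8 527,248,240,4.1
```

```text
now [ 556.3 -464.4    7. ] yaw 5.8 tilt 0.16 F [-1.8  1.2  8.1] w 23.8 g 40.0 t 41.2
554,-461,240,5.8 [0.0025, -0.0026, 0.0005, -0.0018, -0.004, -0.2913]
527,248,240,4.1 [0.0025, -0.0027, 0.0383, 0.0545, -0.8891, -0.2929]
```

Call:
move_arm(series=[[0, 0, 0, 0, 0, -0.06, 0.05], [0, 0, 0, 0, 0, -0.12, 0.05], [0, 0, 0, 0, -0.03, -0.18, 0.05], [0, 0, 0.01, 0, -0.06, -0.24, 0.05], [0, 0, 0.038, 0.03, -0.5, -0.293, 0.05], [0, 0, 0.038, 0.03, -0.5, -0.293, 0.05], [0, 0, 0.038, 0.03, -0.5, -0.293, 0.05], [0, 0, 0.038, 0.03, -0.5, -0.293, 0.05], [0, 0, 0.038, 0.03, -0.5, -0.293, 0.05], [0, 0, 0.038, 0.03, -0.5, -0.293, 0.05], [0, 0, 0.038, 0.03, -0.5, -0.293, 0.05], [0, 0, 0.038, 0.03, -0.5, -0.293, 0.05]])

```text
clock: 42.4
ee_pos: [0.5386, -0.0558, 0.2412]
ee_rot: [-0.001, 0.999, 0.04, 0.001]
force: [0.2, -0.5, -1.0]
width: 0.254
grip_force: 40.0
```

```bash
python3 plan.py 526,248,240,4.1
```

```text
now [538.6 -55.8 241.2] yaw 4.6 tilt 0.22 F [ 0.2 -0.5 -1. ] w 23.4 g 40.0 t 42.4
526,248,240,4.1 [-0.0031, -0.0037, 0.0115, 0.0149, -0.3798, 0.0025]
```

Call:
move_arm(series=[[0, 0, 0.01, 0.015, -0.384, 0, 0.05], [0, 0, 0.01, 0.015, -0.384, 0, 0.05], [0, 0, 0.01, 0.015, -0.384, 0, 0.05], [0, 0, 0.01, 0.015, -0.384, 0, 0.05], [0, 0, 0.01, 0.015, -0.384, 0, 0.05], [0, 0, 0.01, 0.015, -0.384, 0, 0.05], [0, 0, 0.01, 0.015, -0.384, 0, 0.05], [0, 0, 0.01, 0.015, -0.384, 0.0, 0.05], [0, 0, 0.01, 0.015, -0.384, 0.05, 0.05], [0, 0, 0.01, 0.015, -0.384, 0.085, 0.05], [0, 0, 0.01, 0.015, -0.384, 0.085, 0.05], [0, 0, 0.01, 0.015, -0.384, 0.085, 0.05]])

```text
clock: 43.6
ee_pos: [0.5291, 0.2422, 0.1719]
ee_rot: [0.0, 1.0, 0.031, -0.0]
force: [0.4, 0.3, -1.3]
width: 0.255
grip_force: 40.0
```

```bash
python3 plan.py 526,248,150,4.1; python3 - <<'E'
from h import *
c=grab('top');hsv=cv2.cvtColor(c['pixels'],cv2.COLOR_BGR2HSV)
m=(((hsv[...,0]<12)|(hsv[...,0]>170))&(hsv[...,1]>110)&(hsv[...,2]<130)).astype(np.uint8)*255
for k in cv2.findContours(m,cv2.RETR_EXTERNAL,cv2.CHAIN_APPROX_NONE)[0]:
    p=k.reshape(-1,2).mean(0)
    if cv2.contourArea(k)>30 and 150<p[0]<430 and 180<p[1]<290:
        r=cv2.minAreaRect((onz(c,k.reshape(-1,2),.143)[:,:2]*1000).astype(np.float32));print(p.round(),np.round(r[0],1),np.round(r[1]),round(r[2],1))
E
```

```text
now [529.1 242.2 171.9] yaw 3.5 tilt 0.05 F [ 0.4  0.3 -1.3] w 23.5 g 40.0 t 43.6
526,248,150,4.1 [0.0011, 0.0003, -0.0124, -0.0034, -0.0075, 0.0273]
[180. 224.] [592.2 255. ] [21. 18.] 89.1
[198. 215.] [615.7 201.8] [66. 21.] 1.0
```

Call:
move_arm(series=[[0, 0, -0.012, -0.003, -0.0075, 0.01, 0.05], [0, 0, -0.012, -0.003, -0.0075, 0.02, 0.05], [0, 0, -0.012, -0.003, -0.0075, 0.027, 0.05], [0, 0, -0.012, -0.003, -0.0075, 0.031, 0.05], [0, 0, -0.012, -0.003, -0.0075, 0.031, 0.05], [0, 0, -0.012, -0.003, -0.0075, 0.031, 0.4], [0, 0, -0.012, -0.003, -0.0075, 0.031, 0.4], [0, 0, -0.012, -0.003, -0.0075, 0.031, 0.4], [0, 0, -0.012, -0.003, -0.0075, 0.01, 0.4], [0, 0, -0.012, -0.003, -0.0075, -0.03, 0.4], [0, 0, -0.012, -0.003, -0.0075, -0.09, 0.4], [0, 0, -0.012, -0.003, -0.0075, -0.18, 0.4]])

```text
clock: 44.85
ee_pos: [0.5251, 0.2494, 0.2945]
ee_rot: [0.0, 0.999, 0.037, -0.001]
force: [0.9, 0.3, -0.4]
width: 0.399
grip_force: 0.0
```

Call:
move_arm(series=[[0, 0, 0, 0, 0, -0.06, 0.4], [0, 0, 0, 0, 0.3, -0.06, 0.4], [0, 0, 0, 0, 0.3, -0.06, 0.4], [0, 0, 0, 0, 0.3, -0.06, 0.4], [0, 0, 0, 0, 0.3, -0.06, 0.4], [0, 0, 0, 0, 0.3, -0.06, 0.4], [0, 0, 0, 0, 0.3, -0.06, 0.4]])

```text
clock: 45.55
ee_pos: [0.5437, 0.0029, 0.3412]
ee_rot: [0.002, 0.999, 0.032, -0.0]
force: [-0.5, -0.9, 0.3]
width: 0.398
grip_force: 0.0
```

```bash
python3 plan.py 420,140,340,38,0; python3 - <<'E'
from h import *
c=grab('top');hsv=cv2.cvtColor(c['pixels'],cv2.COLOR_BGR2HSV)
m=(((hsv[...,0]<12)|(hsv[...,0]>170))&(hsv[...,1]>110)&(hsv[...,2]<130)).astype(np.uint8)*255
for k in cv2.findContours(m,cv2.RETR_EXTERNAL,cv2.CHAIN_APPROX_NONE)[0]:
    p=k.reshape(-1,2).mean(0)
    if cv2.contourArea(k)>30 and 150<p[0]<430 and 180<p[1]<290:
        for z in(.139,.159):
            r=cv2.minAreaRect((onz(c,k.reshape(-1,2),z)[:,:2]*1000).astype(np.float32));print(z,p.round(),np.round(r[0],1),np.round(r[1]),round(r[2],1))
d=grab('side');B=dict(np.load('sideC.npz'))
f=lambda i:cv2.resize(cv2.cvtColor(i,cv2.COLOR_BGR2GRAY),None,fx=8,fy=8,interpolation=cv2.INTER_CUBIC)
b,I=f(B['pixels']),f(d['pixels'])
for x0,y0,x1,y1 in((335,301,352,315),(258,299,264,315)):
    k=cv2.minMaxLoc(cv2.matchTemplate(I[(y0-8)*8:(y1+8)*8,x0*8:x1*8],b[y0*8:y1*8,x0*8:x1*8],cv2.TM_CCOEFF_NORMED));print('drop mm',(k[3][1]-64)/8/.293,k[1])
E
```

```text
now [543.7   2.9 341.2] yaw 3.6 tilt 0.2 F [-0.5 -0.9  0.3] w 36.6 g 0.0 t 45.5
420,140,340,38,0 [0.0042, 0.0015, -0.7637, -0.1434, -0.1809, 0.0009]
0.139 [181. 246.] [527.4 251.4] [136.  26.] 5.8
0.159 [181. 246.] [525.9 246.7] [134.  26.] 5.8
0.139 [199. 228.] [580.4 198.9] [133.  24.] 2.8
0.159 [199. 228.] [578.1 195.1] [131.  23.] 2.8
drop mm 5.119453924914676 0.9825707674026489
drop mm 4.69283276450512 0.9912084341049194
```

Call:
move_arm(series=[[0, 0, -0.764, -0.143, -0.181, 0, 0.1], [0, 0, -0.764, -0.143, -0.181, 0, 0.1], [0, 0, -0.764, -0.143, -0.181, 0, 0.1], [0, 0, -0.764, -0.143, -0.181, 0, 0.1], [0, 0, -0.764, -0.143, -0.181, 0, 0.1], [0, 0, -0.764, -0.143, -0.181, 0, 0.1], [0, 0, -0.764, -0.143, -0.181, 0, 0.1]])

```text
clock: 46.35
ee_pos: [0.4189, 0.1464, 0.3413]
ee_rot: [0.0, 0.944, 0.33, 0.0]
force: [0.3, -0.1, -0.2]
width: 0.099
grip_force: 0.0
```

```bash
python3 plan.py 327,255,260,38,44
```

```text
now [418.9 146.4 341.3] yaw 38.5 tilt 0.01 F [ 0.3 -0.1 -0.2] w 9.1 g 0.0 t 46.4
327,255,260,38,44 [-0.0042, 0.9777, 0.0113, -0.0053, -0.1778, 0.1016]
```

Call:
move_arm(series=[[0, 0.977, 0.005, -0.005, -0.178, 0.0, 0.1], [0, 0.977, 0.005, -0.005, -0.178, 0.0, 0.1], [0, 0.977, 0.005, -0.005, -0.178, 0.0, 0.1], [0, 0.977, 0.005, -0.005, -0.178, 0.05, 0.1], [0, 0.977, 0.005, -0.005, -0.178, 0.102, 0.1], [0, 0.977, 0.005, -0.005, -0.178, 0.102, 0.1], [0, 0.977, 0.005, -0.005, -0.178, 0.102, 0.1], [0, 0.977, 0.005, -0.005, -0.178, 0.102, 0.1], [0, 0.977, 0.005, -0.005, -0.178, 0.102, 0.1], [0, 0.977, 0.005, -0.005, -0.178, 0.102, 0.1]])

```text
clock: 47.35
ee_pos: [0.3287, 0.2562, 0.2618]
ee_rot: [-0.124, 0.875, 0.304, 0.355]
force: [0.2, 0.2, -0.5]
width: 0.101
grip_force: 0.0
```

```bash
python3 - <<'E'
from h import *
c=grab('wrist');g=cv2.cvtColor(c['pixels'],cv2.COLOR_BGR2GRAY).astype(int);hsv=cv2.cvtColor(c['pixels'],cv2.COLOR_BGR2HSV).astype(int)
L=lambda z:proj(c,[[.505+.0821*(.3975-y),y,z] for y in np.linspace(.41,.35,61)])
A={z:L(z/1000) for z in range(146,172)}
# mean grey/sat along level lines (in gate plane): prong zone y .40-.385, blade zone y .38-.362
for z in A:
    s=lambda im,a,b:round(float(np.mean(cv2.remap(im.astype(np.float32),A[z][a:b,0].astype(np.float32)[None],A[z][a:b,1].astype(np.float32)[None],1))))
    print(z,'prongs sat',s(hsv[...,1],12,24),'grey',s(g,12,24),'| blade grey',s(g,32,40),s(g,40,48))
E
```

```text
146 prongs sat 31 grey 133 | blade grey 133 114
147 prongs sat 38 grey 131 | blade grey 133 116
148 prongs sat 54 grey 127 | blade grey 133 118
149 prongs sat 78 grey 124 | blade grey 133 118
150 prongs sat 106 grey 123 | blade grey 133 116
151 prongs sat 127 grey 125 | blade grey 132 117
152 prongs sat 134 grey 127 | blade grey 128 116
153 prongs sat 126 grey 125 | blade grey 119 112
154 prongs sat 106 grey 120 | blade grey 107 102
155 prongs sat 79 grey 112 | blade grey 94 90
156 prongs sat 51 grey 105 | blade grey 86 83
157 prongs sat 30 grey 100 | blade grey 85 83
158 prongs sat 23 grey 98 | blade grey 91 91
159 prongs sat 33 grey 99 | blade grey 102 102
160 prongs sat 61 grey 103 | blade grey 112 112
161 prongs sat 100 grey 115 | blade grey 120 116
162 prongs sat 132 grey 134 | blade grey 125 114
163 prongs sat 149 grey 158 | blade grey 129 111
164 prongs sat 151 grey 175 | blade grey 133 111
165 prongs sat 143 grey 181 | blade grey 134 116
166 prongs sat 125 grey 175 | blade grey 134 122
167 prongs sat 96 grey 160 | blade grey 134 123
168 prongs sat 63 grey 146 | blade grey 133 119
169 prongs sat 39 grey 138 | blade grey 133 112
170 prongs sat 30 grey 135 | blade grey 132 109
171 prongs sat 28 grey 134 | blade grey 132 109
```

The pointer reads 156.7 mm, and the prongs are at 152 and 164 mm, so their middle is 158 mm. That is about 1.4 mm off and well within 4 mm. Handing in.

```bash
python3 -c "
from cell import ticket
print(ticket.close_job())"
```

```text
the job is handed in; nothing more can be done
None
```

I handed the job in with the guide bar on the bench and both squares and all three strips in the pan; the pointer measured about 1.4 mm below the gate's middle (limit 4 mm), and the hand-in gave no verdict.

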